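# Make a landing row of coasters and hold the bowl over it

## Robot

A 6-joint arm with a two-finger parallel gripper is mounted at the origin on the work surface. World frame = base frame: x ahead of the robot, y to its left, z up, the work surface at z = 0. Lengths are in m, angles in degrees, forces in N, time in s.
With the tool pointing down it reaches from about 0.25 to 0.725 m from the base axis. Payload 9.7 kg.
Tool frame: the origin (TCP) lies between the finger pads; the fingertips stand 11 mm ahead of it and the grasp point (between the pads) lies 8 mm behind it; z points along the fingers, x is the direction in which the jaws open and shut, and the axes are right-handed (so a half turn about z gives the same grasp; the last joint's range is limited). The gripper opens to 85 mm and grips with 20 to 120 N. Pads are 22 mm wide; open, the fingers measure 114 mm over their backs; the gripper's body (76 mm by 85 mm) begins 54 mm behind the grasp point. The pads swing forward as they close: fully open they stand 13 mm farther back than shut.
Start: joints at [63.541, 4.979, 10.078, 95.1, 0, 90], TCP at [0.245, 0.492, 0.242] pointing down, gripper open.
Joint ranges: [-179.16, 179.16], [-48.56, 103.87], [-65.8, 70.77], [-126.05, 130.52], [-82.76, 87.17], [-180, 180]. Speed limits (degrees/s): [127.2, 127.2, 147.25, 180, 180, 180].

## Interface

Orientations are given as [roll, pitch, yaw] about the fixed x, y, z axes, in that order (R = Rz(yaw) Ry(pitch) Rx(roll)).
In Python, from workcell import get_obs, camera, job_done, spotter gives the robot as it stands.
- The arm moves only by the tool play_rows, never from a script. Its argument "rows" is a list of rows, each a list of 3 entries, a list of its own where there are three numbers: the closure, from 0 (fully open) to 1 (shut), then the shift along the tool's x, y, z in cm, then the turn, a rotation vector about the tool's x, y, z in degrees. In form: [[claw, [x, y, z], [wx, wy, wz]], ...]. A call has 1 to 12 rows; each row shifts and turns the pose as measured when the row begins, along the tool's axes as they then stand; what a row does not reach is not made up. A row lasts 1/10 s, in which the tool goes at most 50 mm and 8.59 degrees, less where a joint would pass 70% of its speed; a pose out of reach is approached as far as the arm can. A call is refused whole if a number of a shift passes 5 or a number of a turn 8.59, either way. A call with a gripper value outside its range is refused whole. The fingers move at their own pace and stop on an object; "newtons" is the grip in N (left out, the last holds). Time passes only in rows, so rows that do not move let the fingers close. It gives the time, the measured TCP pose, the force and the opening at its end, in the units of the state.
- get_obs(): the state, without advancing time (a new reading comes with each control period).
- camera(name): name is "scene" or "top"; returns a dict with "img" (400x640x3 uint8, red, green, blue), "intrinsics" (3x3 intrinsics, pixels), "xyz" and "orientation" of the camera in the world. Camera axes: x right, y down, z forward; pixel columns grow to the right and rows downward; lengths in m; the calibration is good to about 2 mm. A picture is of the moment at which its call begins. There is no depth.
- job_done(): hands the job in, once; it reports no verdict.
Trained networks look in a picture, given as the dict that the camera call returned (one of the last four; its "shot" number tells which), for a name from the list of things; names that differ only in an ending like _2 or _b are one class to them, and where a whole thing is asked for, a point or a joint stands for the part that bears it (a point fixed in the world has none). Each returns a list of dicts, best first, with "confidence" (0 to 1); they miss things now and then, are a little off and sometimes report something else, mostly with a low value. They report only what shows in the picture. A call takes as long as a camera call. They do not tell look-alikes from the thing itself.
- spotter.spot_in(picture, thing): "point" ([x, y, z] in m, in world coordinates, good to about 4 mm: the middle of the surface that is visible of it).
- spotter.trace(picture, thing): "pixels" (400x640 bool, what is visible of it).
The state is a dict: "time": time; "q": joint angles; "qd": joint speeds; "joint_efforts": joint torques, N m; "ee_pos": TCP position; "tcp_rot": TCP orientation; "wrist_force": force on the tool from outside, world axes, zero at the start; "torque": the same for the moment, N m; "opening": finger opening in m.
Only numpy, scipy, OpenCV 4.12 (cv2) and the standard library are available. Lean on these libraries where they do the work, as an engineer would, in place of code of your own. Each camera call takes 0.05 s, during which the arm holds its last target.

## Task

Make a landing place for the enamel bowl: nudge the three wooden coasters, in the order they lie, into one tight straight row, flat on the shelf, square against the raised back lip, with the row pushed up to the lip's end stop and no gaps. Then lift the bowl off its riser by its arched handle, keeping it level all the way, and carry it over the middle of the row. Finish while still holding it there, motionless and level, its underside about a hand's breadth (100 mm) above the coasters: do not set it down, and leave the salt cellar, the jar and the two tongs where they are.

Things in the scene. Friction and masses are not known exactly. Their poses are not given: they have to be found in the camera images.
- guide: Fixed green-painted L-shaped metal guide on the shelf, 25 mm high, 8 mm thick. Origin on the shelf (z = 0) on the near face of the back lip. The lip's near face is the plane x = 0 of this frame, running along its y from -0.20 to +0.19; coasters come to it from the -x side. The end stop is an arm at the -y end reaching 90 mm out to -x; its inner face is the plane y = -0.20. It is turned about z by up to 0.12 rad.
- row_mid (a point): Where the centre of the middle coaster's top comes when the row is made: in the guide's frame x -42.5 mm, y -72.5 mm, 14 mm above the shelf. Fixed to the guide, same axes.
- coaster_left_center (a point): Square wooden coaster, 85 x 85 x 14 mm, about 90 g, light wood, lying loose and flat, leftmost of the three (largest y). This point is at its centre (half-way up, 7 mm above the shelf); x and y axes parallel to its sides.
- coaster_middle_center (a point): Square wooden coaster, 85 x 85 x 14 mm, about 90 g, medium brown wood, lying loose and flat, middle one of the three (middle y). This point is at its centre (half-way up, 7 mm above the shelf); x and y axes parallel to its sides.
- coaster_right_center (a point): Square wooden coaster, 85 x 85 x 14 mm, about 90 g, dark wood, lying loose and flat, rightmost of the three (smallest y, nearest the end stop). This point is at its centre (half-way up, 7 mm above the shelf); x and y axes parallel to its sides.
- bowl: White enamel bowl, 152 mm across the rim, 56 mm high, about 270 to 520 g, with a fixed arched handle whose top is at 126 mm; loose. Origin at the centre of its underside, z up. The arch lies in the bowl's own y-z plane.
- bowl_grip (a point): Centre of the straight wooden grip at the top of the bowl's arched handle: 16 mm wide (along the bowl's x), 64 mm long (along its y), 22 mm tall; 115 mm above the bowl's underside and over its centre of mass. Same axes as the bowl: pinch it from above across x.
- riser: Fixed grey plate, 160 x 160 mm, 20 mm high, on which the bowl stands at the start. Origin at the centre of its underside on the shelf.
- salt_cellar: Bystander: round wooden salt cellar with a swivel lid, 82 mm across, 61 mm high, loose. Origin at the centre of its underside.
- jar: Bystander: empty clear jar with a grey twist cap, 72 mm across, 111 mm high, loose. Origin at the centre of its underside.
- tongs_a: Bystander: aluminium tongs lying flat along y, about 235 x 60 mm, 12 mm high, loose, beyond the lip. Origin at the centre of their underside.
- tongs_b: Bystander: second aluminium tongs, same size, lying flat along the world x direction beyond the end stop's side. Origin at the centre of their underside.
Not all that is in view belongs to the job. What is shaped like the part that bears coaster_right_center but pink, purple or white is not meant.

How it is judged (in metres and radians):
On the way, in this order (a step that is already met when the one before it is completed fails the run):
1. the three coasters form a tight straight row against the lip and the end stop (x of each of coaster_left_center, coaster_middle_center, coaster_right_center in the frame of guide above -0.0475 m and y of coaster_left_center in the frame of guide between 0.0065 and 0.0285 m and angle between the x axis of each of coaster_left_center, coaster_middle_center, coaster_right_center and the x axis of guide, either way round below 0.07 rad and height (world z) of each of coaster_left_center, coaster_middle_center, coaster_right_center below 0.011 m and y of coaster_middle_center in the frame of guide between -0.0785 and -0.0605 m and y of coaster_right_center in the frame of guide between -0.1635 and -0.1495 m and distance between coaster_left_center and coaster_middle_center below 0.091 m and distance between coaster_middle_center and coaster_right_center below 0.091 m), for 0.2 s.
2. the bowl is lifted clear of its riser (height (world z) of bowl above 0.05 m and contact force between bowl and riser below 0.1 N), for 0.2 s.
At the end, for the whole second after the job is handed in: Coasters flat in their order, within 5 mm of the lip, square within 0.07 rad, gaps under 6 mm, right one within 8 mm of the stop. Bowl held by the gripper alone within 30 mm of the row's middle, underside 50 to 170 mm above it, level within 0.1 rad, still. Bystanders within 20 mm of their start (all of step 1 and horizontal distance between bowl and row_mid below 0.03 m and height (world z) of bowl between 0.064 and 0.184 m and angle between bowl's own z axis and vertical below 0.1 rad and linear speed of bowl below 0.02 m/s and angular speed of bowl below 0.15 rad/s and contact force between bowl and the fingers above 1 N and contact force between bowl and guide below 0.1 N and distance of each of salt_cellar, jar, tongs_a, tongs_b from where it was at the start of the episode below 0.02 m); the arm keeps its last pose, push and grip.
It fails at once if the bowl is tipped more than 0.3 rad (angle between bowl's own z axis and vertical above 0.3 rad).
It fails at once if a bystander is moved more than 20 mm (distance of any of salt_cellar, jar, tongs_a, tongs_b from where it was at the start of the episode above 0.02 m).
It also fails if it takes over 72 s, if anything falls off the work surface, if the arm or the gripper's body presses on something with over 40 N, if the wrist force passes 120 N, or if a joint passes its speed limit or range.

## Working session

There is one attempt and no reset: what is moved stays moved. The work goes in short steps, Python scripts to look and compute and a tool call to move; the robot and the scene stay as the last step left them, time stands still between calls to the robot, and variables do not carry over. Pictures are saved under pics/ and viewed, and the job is handed in when it is done.

Besides the shell and the picture viewer there is one more tool, called after "Request:" by a JSON object that holds its "method" and its "body", one argument or row to a line. play_rows: Moves the arm, as the interface text tells. Its arguments: {"type":"object","properties":{"rows":{"type":"array","items":{"type":"array"}},"newtons":{"type":"number"}},"required":["rows"]}

```bash
ls; mkdir -p pics
python3 - <<'E'
from workcell import get_obs, camera, spotter
import cv2,json
o=get_obs(); print({k:o[k] for k in('time','ee_pos','tcp_rot','opening','wrist_force')})
for n in('scene','top'):
    p=camera(n); cv2.imwrite(f'pics/a_{n}.png',p['img'][:,:,::-1]); print(n,p['intrinsics'],p['xyz'],p['orientation'],p['shot'])
    for t in ['guide','coaster_left_center','bowl','bowl_grip','riser','salt_cellar','jar','tongs_a']:
        print(t,[(r['confidence'].__round__(2),[round(float(v),3) for v in r['point']]) for r in spotter.spot_in(p,t)])
E
```

```text
pics
{'time': 0.0, 'ee_pos': array([0.24494491, 0.49221294, 0.24159009]), 'tcp_rot': array([-1.79999712e+02,  7.50826436e-02,  6.35425751e+01]), 'opening': 0.08549935363170871, 'wrist_force': array([ 0.28306892, -0.30652374, -0.45719089])}
scene [[420.18855971   0.         318.49749306]
 [  0.         420.18855971 192.88359878]
 [  0.           0.           1.        ]] [1.1363722  0.13132399 1.18645173] [-148.09003264    0.37256927  111.2210534 ] 1
guide [(0.88, [0.622, -0.174, 0.022])]
coaster_left_center [(0.73, [0.51, -0.002, 0.013])]
bowl [(0.89, [0.46, 0.314, 0.045])]
bowl_grip []
riser [(0.87, [0.523, 0.304, 0.024]), (0.56, [0.701, 0.282, 0.116])]
salt_cellar [(0.75, [0.439, -0.428, 0.062])]
jar [(0.89, [0.7, 0.283, 0.114])]
tongs_a [(0.78, [0.761, -0.129, 0.016]), (0.6, [0.628, -0.448, 0.014])]
top [[502.56315165   0.         312.71852826]
 [  0.         502.56315165 203.44632672]
 [  0.           0.           1.        ]] [ 0.34971778 -0.09917959  1.70624   ] [-174.558177     -0.52554482  -89.56212233] 2
guide [(0.78, [0.618, -0.187, 0.021])]
coaster_left_center [(0.62, [0.501, -0.004, 0.016]), (0.27, [0.429, -0.438, 0.06])]
bowl [(0.56, [0.464, 0.316, 0.041])]
bowl_grip [(0.97, [0.465, 0.318, 0.041]), (0.47, [0.616, -0.185, 0.018])]
riser []
salt_cellar [(0.69, [0.425, -0.432, 0.06])]
jar [(0.82, [0.67, 0.279, 0.111]), (0.53, [0.498, -0.253, 0.01])]
tongs_a [(0.86, [0.761, -0.139, 0.009]), (0.75, [0.613, -0.451, 0.011])]
```

View pics/a_scene.png

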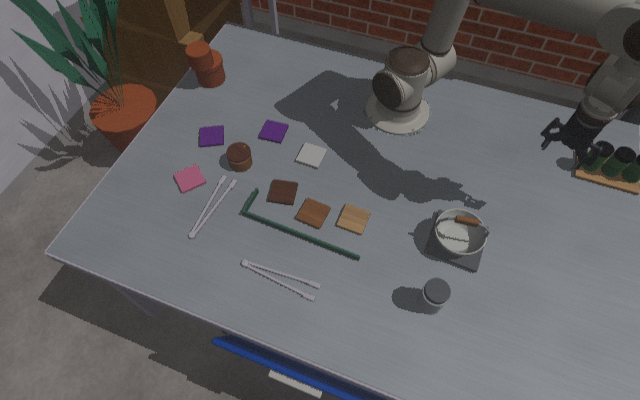

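View pics/a_top.png

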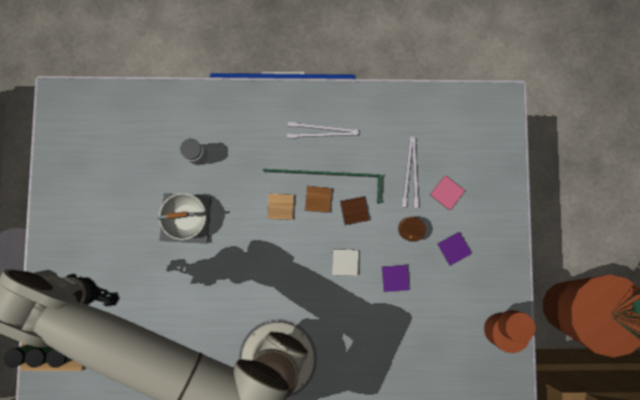

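```bash
cat > h.py <<'E'
import numpy as np,cv2
from workcell import get_obs,camera,spotter,job_done
from scipy.spatial.transform import Rotation as R
def rot(p): return R.from_euler('xyz',p['orientation'],degrees=True).as_matrix()
def p2w(p,uv,z):
    uv=np.atleast_2d(np.asarray(uv,float)); K=p['intrinsics']
    d=np.c_[(uv[:,0]-K[0,2])/K[0,0],(uv[:,1]-K[1,2])/K[1,1],np.ones(len(uv))]@rot(p).T
    s=(z-p['xyz'][2])/d[:,2]; return np.asarray(p['xyz'])+d*s[:,None]
def w2p(p,X):
    X=np.atleast_2d(X); c=(X-np.asarray(p['xyz']))@rot(p); K=p['intrinsics']
    return np.c_[c[:,0]/c[:,2]*K[0,0]+K[0,2],c[:,1]/c[:,2]*K[1,1]+K[1,2]]
def save(img,name,box,s):
    u0,v0,u1,v1=box
    cv2.imwrite(f'pics/{name}.png',cv2.resize(img[v0:v1,u0:u1,::-1],None,fx=s,fy=s,interpolation=cv2.INTER_CUBIC))
E
python3 - <<'E'
from h import *
for n,box in(('top',(250,120,430,240)),('scene',(230,160,380,270))):
    p=camera(n); save(p['img'],'b_'+n,box,4)
    for t in ['coaster_left_center','coaster_middle_center','coaster_right_center','guide']:
        for r in spotter.trace(p,t):
            m=r['pixels'].astype(np.uint8); c=cv2.findContours(m,0,2)[0]; c=max(c,key=cv2.contourArea)
            z=0.025 if t=='guide' else 0.014
            w=p2w(p,c[:,0,:],z)[:,:2]*1000
            (cx,cy),(a,b),th=cv2.minAreaRect(w.astype(np.float32))
            print(n,t,round(r['confidence'],2),'px',c[:,0].mean(0).round(),'ctr',round(cx,1),round(cy,1),'sz',round(a),round(b),'ang',round(th,1))
E
```

```text
top coaster_left_center 0.68 px [279. 206.] ctr 499.8 -1.2 sz 85 85 ang 0.7
top coaster_left_center 0.36 px [196. 151.] ctr 685.6 294.3 sz 103 72 ang 45.7
top coaster_middle_center 0.8 px [317. 198.] ctr 526.6 -129.7 sz 85 86 ang 85.3
top coaster_right_center 0.85 px [353. 211.] ctr 490.0 -252.2 sz 84 85 ang 11.2
top coaster_right_center 0.68 px [346. 265.] ctr 313.6 -223.1 sz 83 81 ang 0.2
top coaster_right_center 0.64 px [454. 248.] ctr 365.4 -589.5 sz 91 88 ang 26.0
top coaster_right_center 0.62 px [446. 193.] ctr 553.8 -566.8 sz 85 87 ang 52.7
top coaster_right_center 0.56 px [396. 277.] ctr 263.1 -389.7 sz 85 86 ang 4.5
top coaster_right_center 0.42 px [315. 198.] ctr 526.1 -130.0 sz 85 84 ang 85.3
top guide 0.95 px [327. 175.] ctr 611.2 -152.0 sz 403 87 ang 75.5
top guide 0.55 px [190. 224.] ctr 456.3 314.4 sz 164 160 ang 88.7
scene coaster_left_center 0.68 px [352. 219.] ctr 506.6 -2.7 sz 85 90 ang 90.0
scene coaster_middle_center 0.67 px [314. 213.] ctr 533.2 -130.0 sz 86 89 ang 85.2
scene coaster_right_center 0.98 px [190. 178.] ctr 557.9 -568.1 sz 96 88 ang 50.9
scene coaster_right_center 0.96 px [311. 155.] ctr 319.8 -221.7 sz 89 93 ang 89.0
scene coaster_right_center 0.81 px [283. 191.] ctr 495.0 -252.4 sz 91 86 ang 11.7
scene coaster_right_center 0.81 px [273. 131.] ctr 268.3 -390.0 sz 95 90 ang 3.8
scene coaster_right_center 0.68 px [209. 137.] ctr 371.7 -590.4 sz 98 89 ang 28.1
scene guide 0.68 px [294. 229.] ctr 621.4 -152.9 sz 412 101 ang 74.7
scene guide 0.42 px [353. 218.] ctr 512.9 -2.8 sz 86 89 ang 88.7
```

View pics/b_top.png

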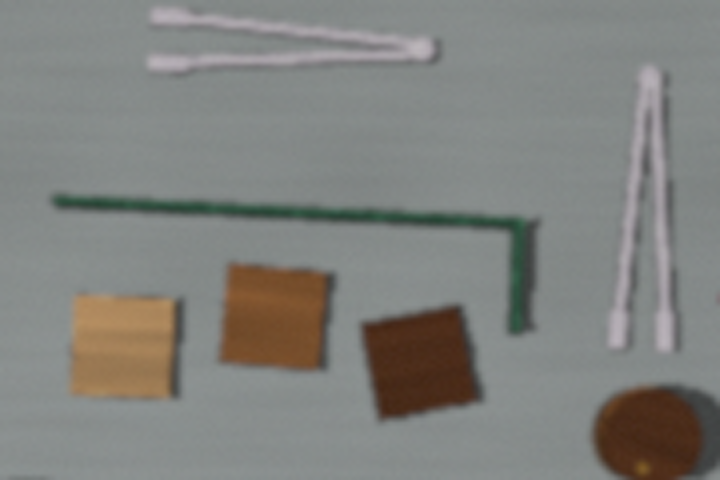

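View pics/b_scene.png

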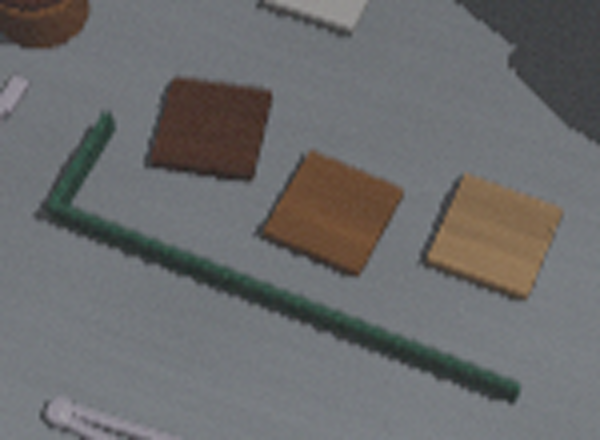

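```bash
cat >> h.py <<'E'
def guide(p):
    h=cv2.cvtColor(p['img'],cv2.COLOR_RGB2HSV)
    g=((h[...,0]>50)&(h[...,0]<95)&(h[...,1]>90)&(h[...,2]>25)).astype(np.uint8)
    c=w2p(p,[[0.6,-0.15,0.02]])[0]
    vv,uu=np.nonzero(g); k=np.hypot(uu-c[0],vv-c[1])<110; uv=np.c_[uu,vv][k]
    return p2w(p,uv,0.025)[:,:2],uv
E
python3 - <<'E'
from h import *
from scipy.optimize import minimize
for n in('top','scene'):
    p=camera(n); w,uv=guide(p)
    # iterative line fit of lip
    y=w[:,1];x=w[:,0]; k=(y>-.30)
    for _ in range(5):
        a,b=np.polyfit(y[k],x[k],1); r=x-(a*y+b); k=(abs(r)<.008)
    print(n,len(w),'lip x=%.4f*y+%.4f'%(a,b),'yaw',np.degrees(np.arctan(-a)),'y range',y[k].min(),y[k].max(), 'width',np.percentile(r[k],[2,98]))
    s=r<-.02; c=np.polyfit(x[s],y[s],1); print(' stop y=%.3f x+%.4f'%tuple(c),x[s].min(),s.sum())
E
```

```text
top 154 lip x=0.0409*y+0.6208 yaw -2.342099235658311 y range -0.34023740725950985 0.04873692072096854 width [-0.0020709  0.0019729]
 stop y=-0.035 x+-0.3167 0.5201433237029423 25
scene 30 lip x=0.0461*y+0.6282 yaw -2.6390520495040826 y range -0.3354797927083323 0.033610893649438076 width [-0.00231117  0.00177307]
 stop y=-0.032 x+-0.3174 0.5243315852180515 12
```

```bash
cat >> h.py <<'E'
import json
PH=np.radians(-2.34)
O=np.array([.6113,-.1341])
def g2w(x,y,O=O,ph=PH):
    return np.array([O[0]+x*np.cos(ph)-y*np.sin(ph),O[1]+x*np.sin(ph)+y*np.cos(ph)])
def w2g(x,y,O=O,ph=PH):
    d=np.array([x,y])-O; return np.array([d[0]*np.cos(ph)+d[1]*np.sin(ph),-d[0]*np.sin(ph)+d[1]*np.cos(ph)])
def plan(wps,claw,step=4.5,start=None):
    """wps: (x,y,z,yaw[,stepcm]) ; prints rows in tool axes"""
    o=get_obs(); pos=np.array(o['ee_pos']); A=R.from_euler('xyz',o['tcp_rot'],degrees=True)
    rows=[]
    for w in wps:
        st=w[4] if len(w)>4 else step
        tgt=np.array(w[:3]); T=R.from_euler('xyz',[180,0,w[3]],degrees=True)
        for _ in range(60):
            d=tgt-pos; L=np.linalg.norm(d)*100; rv=(A.inv()*T).as_rotvec(degrees=True); an=np.linalg.norm(rv)
            if L<.06 and an<.3: break
            n=max(L/st,an/8,1); n=np.ceil(n-1e-6)
            s=np.round(A.inv().apply(d/n)*100,2); r=np.round(rv/n,1)
            rows.append([claw,s.tolist(),r.tolist()])
            pos=pos+A.apply(s/100); A=A*R.from_rotvec(r,degrees=True)
    print(len(rows),json.dumps(rows))
def st():
    o=get_obs(); print('t %.2f'%o['time'],'p',np.round(o['ee_pos'],4),'r',np.round(o['tcp_rot'],2),'g',np.round(w2g(*o['ee_pos'][:2]),4),'F',np.round(o['wrist_force'],1),'op %.4f'%o['opening'],'q',np.round(o['q'],0))
E
python3 - <<'E'
from h import *
p=g2w(-.2,-.123); print(p); plan([(p[0],p[1],.10,87.66)],0.45)
E
```

```text
[ 0.40644476 -0.24883156]
18 [[0.45, [-3.29, 2.64, 0.79], [0.0, -0.0, -1.3]], [0.45, [-3.35, 2.56, 0.79], [0.0, -0.0, -1.3]], [0.45, [-3.4, 2.49, 0.79], [0.0, -0.0, -1.3]], [0.45, [-3.46, 2.41, 0.79], [0.0, -0.0, -1.3]], [0.45, [-3.51, 2.33, 0.79], [0.0, -0.0, -1.4]], [0.45, [-3.57, 2.24, 0.79], [0.0, -0.0, -1.3]], [0.45, [-3.62, 2.16, 0.79], [0.0, -0.0, -1.4]], [0.45, [-3.67, 2.07, 0.79], [0.0, -0.0, -1.3]], [0.45, [-3.72, 1.99, 0.79], [0.0, -0.0, -1.4]], [0.45, [-3.76, 1.9, 0.79], [0.0, -0.0, -1.3]], [0.45, [-3.8, 1.81, 0.79], [0.0, -0.0, -1.4]], [0.45, [-3.85, 1.72, 0.79], [0.0, -0.0, -1.3]], [0.45, [-3.89, 1.63, 0.79], [0.0, -0.0, -1.4]], [0.45, [-3.92, 1.53, 0.79], [0.0, -0.0, -1.3]], [0.45, [-3.96, 1.44, 0.79], [0.0, -0.0, -1.4]], [0.45, [-3.99, 1.35, 0.79], [0.0, -0.0, -1.3]], [0.45, [-4.02, 1.25, 0.79], [0.0, -0.0, -1.4]], [0.45, [-4.06, 1.16, 0.8], [0.0, -0.0, -1.3]]]
```

Request:
{"method": "play_rows", "body": {
  "rows": [
    [0.45,[-3.3,2.6,0.5],[0,0,-8]],
    [0.45,[-3.6,2.1,0.5],[0,0,-8]],
    [0.45,[-4.0,1.5,0.5],[0,0,-8]],
    [0.45,[-4.3,1.1,0.8],[0,0,0]],
    [0.45,[-4.3,1.1,0.8],[0,0,0]],
    [0.45,[-4.3,1.1,0.8],[0,0,0]],
    [0.45,[-4.3,1.1,0.8],[0,0,0]],
    [0.45,[-4.3,1.1,0.8],[0,0,0]],
    [0.45,[-4.3,1.1,0.8],[0,0,0]],
    [0.45,[-4.3,1.1,0.8],[0,0,0]],
    [0.45,[-4.3,1.1,0.8],[0,0,0]],
    [0.45,[-4.3,1.1,0.8],[0,0,0]]
  ]
}}

```text
time: 2.7
ee_pos: [0.3612, -0.0345, 0.152]
tcp_rot: [179.5, -0.1, 89.1]
wrist_force: [1.5, 0.6, 0.3]
opening: 0.047
```

Run:
```python
from h import *
st()
p=g2w(-.2,-.123); plan([(p[0],p[1],.07,87.66)],0.45)
```

```text
t 2.70 p [ 0.3612 -0.0345  0.152 ] r [ 1.7955e+02 -8.0000e-02  8.9110e+01] g [-0.254   0.0893] F [1.5 0.6 0.3] op 0.0470 q [ -6. -22. -24.  88.   0.  -5.]
6 [[0.45, [-3.56, 0.8, 1.37], [0.1, -0.0, 0.2]], [0.45, [-3.56, 0.81, 1.37], [0.1, -0.0, 0.3]], [0.45, [-3.55, 0.84, 1.36], [0.1, -0.0, 0.2]], [0.45, [-3.55, 0.85, 1.36], [0.0, -0.0, 0.3]], [0.45, [-3.55, 0.87, 1.37], [0.1, -0.0, 0.2]], [0.45, [-3.54, 0.88, 1.36], [0.0, -0.1, 0.3]]]
```

Request:
{"method": "play_rows", "body": {
  "rows": [
    [0.45,[-4.3,1.0,1.6],[0.1,0,0.3]],
    [0.45,[-4.3,1.0,1.6],[0.1,0,0.3]],
    [0.45,[-4.3,1.0,1.6],[0.1,0,0.3]],
    [0.45,[-4.3,1.0,1.6],[0.1,0,0.3]],
    [0.45,[-4.3,1.0,1.7],[0.1,0,0.3]],
    [0.45,[0,0,1.0],[0,0,0]],
    [0.45,[0,0,1.0],[0,0,0]],
    [0.45,[0,0,0],[0,0,0]]
  ]
}}

```text
time: 3.5
ee_pos: [0.4055, -0.2656, 0.0468]
tcp_rot: [179.8, -0.1, 87.1]
wrist_force: [-0.9, -0.0, -0.4]
opening: 0.0469
```

Run:
```python
from h import *
st()
p=camera('scene'); save(p['img'],'c1',(230,90,420,250),4)
p=camera('top'); save(p['img'],'c2',(250,120,450,270),4)
st()
```

```text
t 3.50 p [ 0.4055 -0.2656  0.0468] r [ 1.7983e+02 -7.0000e-02  8.7070e+01] g [-0.2003 -0.1398] F [-0.9 -0.  -0.4] op 0.0469 q [-33.  -3. -20.  73.   0. -30.]
t 3.60 p [ 0.4062 -0.2655  0.0485] r [179.71   0.    87.13] g [-0.1995 -0.1397] F [0.2 0.4 0.3] op 0.0472 q [-33.  -3. -20.  73.   0. -30.]
```

View pics/c1.png

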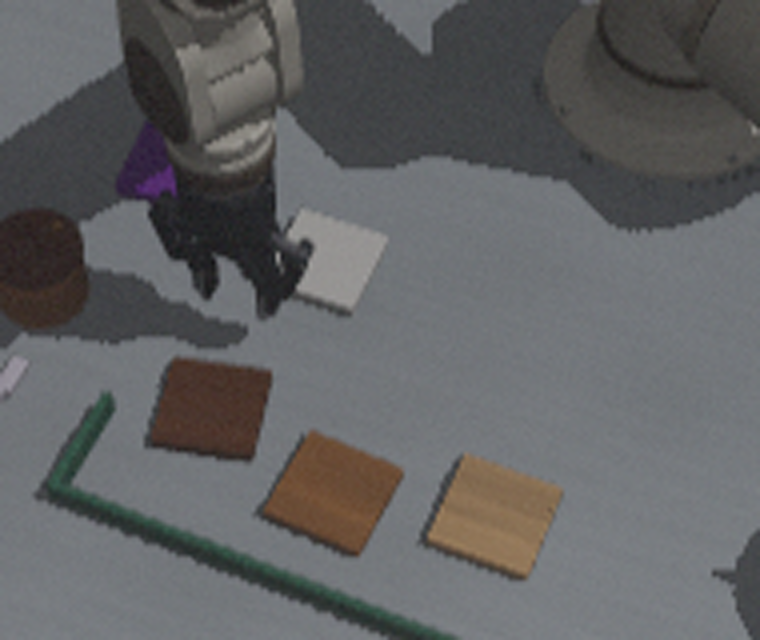

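View pics/c2.png

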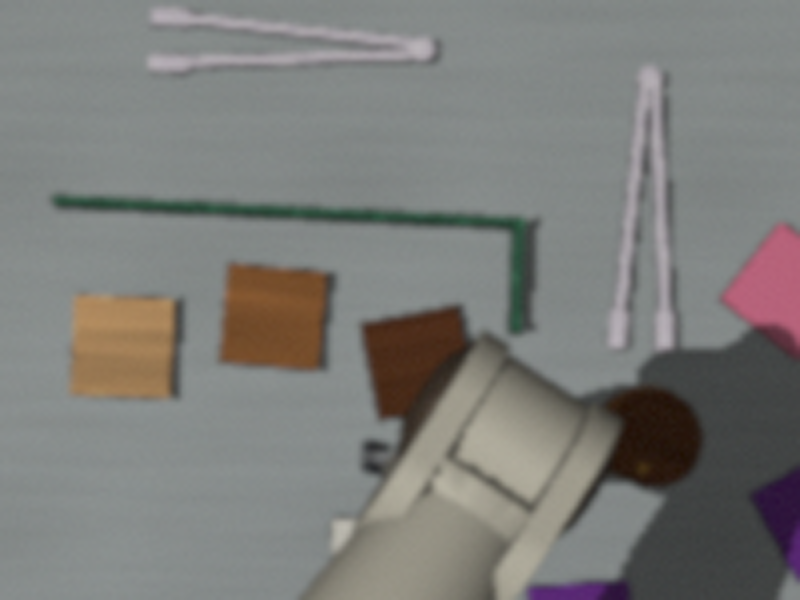

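Request:
{"method": "play_rows", "body": {
  "rows": [
    [0.45,[1.6,0,1.0],[0.2,0,-0.5]],
    [0.45,[0,0,1.0],[0,0,0]],
    [0.45,[0,0,0.7],[0,0,0]],
    [0.45,[0,0,0],[0,0,0]]
  ]
}}

```text
time: 4.0
ee_pos: [0.4093, -0.2476, 0.0243]
tcp_rot: [179.6, 0.2, 87.9]
wrist_force: [0.2, -0.4, -0.5]
opening: 0.0474
```

Request:
{"method": "play_rows", "body": {
  "rows": [
    [0.45,[0,0,0.3],[0,0,0]],
    [0.45,[0,0,0],[0,0,0]]
  ]
}}

```text
time: 4.2
ee_pos: [0.4097, -0.2479, 0.0219]
tcp_rot: [179.5, 0.2, 87.9]
wrist_force: [-0.8, -0.3, 0.1]
opening: 0.0472
```

Request:
{"method": "play_rows", "body": {
  "rows": [
    [0.45,[0,0,0.4],[0.2,0,0]],
    [0.45,[0,0,0],[0,0,0]]
  ]
}}

```text
time: 4.4
ee_pos: [0.41, -0.2484, 0.018]
tcp_rot: [179.7, 0.3, 87.9]
wrist_force: [-1.2, 0.7, -0.0]
opening: 0.0468
```

Request:
{"method": "play_rows", "body": {
  "rows": [
    [0.45,[0,0,0.4],[0.2,0,0]],
    [0.45,[0,0,0],[0,0,0]]
  ]
}}

```text
time: 4.6
ee_pos: [0.41, -0.2486, 0.0137]
tcp_rot: [179.9, 0.3, 87.9]
wrist_force: [0.1, -0.2, -0.8]
opening: 0.0466
```

Request:
{"method": "play_rows", "body": {
  "rows": [
    [0.45,[0,0,0.3],[0,0,0]],
    [0.45,[0,0,0],[0,0,0]]
  ]
}}

```text
time: 4.8
ee_pos: [0.41, -0.2487, 0.0104]
tcp_rot: [179.9, 0.3, 87.9]
wrist_force: [-0.9, -1.4, -0.1]
opening: 0.0471
```

Request:
{"method": "play_rows", "body": {
  "rows": [
    [0.45,[0,1,0],[0,0,0]],
    [0.45,[0,1,0],[0,0,0.2]],
    [0.45,[0,1,0],[0,0,0]],
    [0.45,[0,1,0],[0,0,0]],
    [0.45,[0,1,0],[0,0,0]],
    [0.45,[0,1,0],[0,0,0]]
  ]
}}

```text
time: 5.4
ee_pos: [0.4749, -0.2512, 0.0105]
tcp_rot: [179.9, 0.3, 87.7]
wrist_force: [-1.1, -0.6, 0.4]
opening: 0.0468
```

Run:
```python
from h import *
st()
p=camera('scene'); save(p['img'],'d1',(230,130,380,270),4)
```

```text
t 5.40 p [ 0.4749 -0.2512  0.0105] r [179.91   0.26  87.66] g [-0.1315 -0.1225] F [-1.1 -0.6  0.4] op 0.0468 q [-28.   5. -16.  69.  -0. -25.]
```

View pics/d1.png

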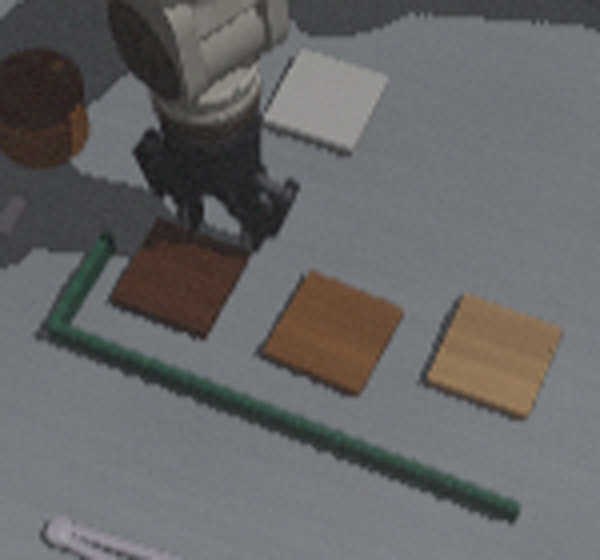

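Request:
{"method": "play_rows", "body": {
  "rows": [
    [0.45,[0,1,0],[0,0,0]],
    [0.45,[0,1,0],[0,0,0]],
    [0.45,[0,0.5,0],[0,0,0]],
    [0.45,[0,0.4,0],[0,0,0]],
    [0.45,[0,0.3,0],[0,0,0]]
  ]
}}

```text
time: 5.95
ee_pos: [0.5109, -0.2526, 0.0104]
tcp_rot: [179.9, 0.3, 87.7]
wrist_force: [-1.2, 0.3, 1.0]
opening: 0.0472
```

Request:
{"method": "play_rows", "body": {
  "rows": [
    [0.45,[0,0.3,0],[0,0,0]],
    [0.45,[0,0.3,0],[0,0,0]]
  ]
}}

```text
time: 6.15
ee_pos: [0.5158, -0.2529, 0.0103]
tcp_rot: [-179.9, 0.3, 87.7]
wrist_force: [-18.1, 0.6, 13.3]
opening: 0.0471
```

Request:
{"method": "play_rows", "body": {
  "rows": [
    [0.45,[0,-2,0],[0,0,0]],
    [0.45,[0,-3,-1],[0,0,0]],
    [0.45,[0,-3,-2],[0,0,0]],
    [0.45,[4,0,0],[0,0,0]],
    [0.45,[4,0,0],[0,0,0]],
    [0.45,[3,0,0],[0,0,0]],
    [0.45,[0,0,0],[0,0,0]]
  ]
}}

```text
time: 6.85
ee_pos: [0.438, -0.138, 0.0413]
tcp_rot: [179.9, 0.3, 87.3]
wrist_force: [-0.1, -1.1, -0.1]
opening: 0.0469
```

Run:
```python
from h import *
st()
p=camera('scene'); save(p['img'],'e1',(230,130,380,270),4)
p=g2w(-.17,.001);plan([(p[0],p[1],.0108,87.66,2)],.45)
```

```text
t 6.85 p [ 0.438  -0.138   0.0413] r [179.9    0.27  87.33] g [-0.173 -0.011] F [-0.1 -1.1 -0.1] op 0.0469 q [-17.  -7. -24.  73.  -0. -15.]
2 [[0.45, [0.66, 0.13, 1.53], [0.1, 0.2, -0.2]], [0.45, [0.66, 0.14, 1.52], [0.0, 0.1, -0.1]]]
```

View pics/e1.png

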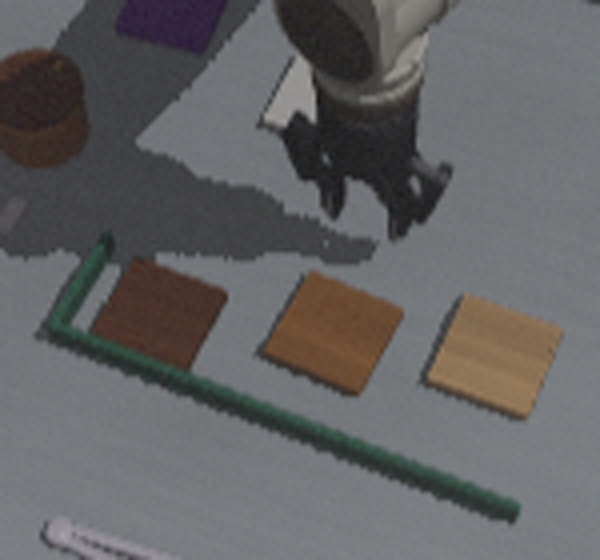

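Request:
{"method": "play_rows", "body": {
  "rows": [
    [0.45,[0.6,0,1.5],[0,0.2,-0.2]],
    [0.45,[0.5,0,1.5],[0,0,-0.1]],
    [0.45,[0,0,0],[0,0,0]]
  ]
}}

```text
time: 7.2
ee_pos: [0.4393, -0.1291, 0.0091]
tcp_rot: [179.8, 0.1, 87.6]
wrist_force: [-0.9, 0.3, 0.1]
opening: 0.0467
```

Run:
```python
from h import *
st()
p=g2w(-.095,.001);plan([(p[0],p[1],.0108,87.66,1)],.45)
```

```text
t 7.20 p [ 0.4393 -0.1291  0.0091] r [1.798e+02 1.100e-01 8.759e+01] g [-0.172 -0.002] F [-0.9  0.3  0.1] op 0.0467 q [-16.  -6. -26.  69.  -0. -14.]
8 [[0.45, [0.04, 0.96, -0.02], [0.0, 0.0, -0.0]], [0.45, [0.04, 0.96, -0.02], [0.0, 0.0, -0.0]], [0.45, [0.04, 0.96, -0.02], [0.0, 0.0, -0.0]], [0.45, [0.04, 0.96, -0.02], [0.0, 0.0, -0.0]], [0.45, [0.04, 0.97, -0.02], [0.0, 0.0, -0.0]], [0.45, [0.04, 0.96, -0.01], [0.1, 0.0, -0.0]], [0.45, [0.04, 0.97, -0.02], [0.0, 0.1, -0.0]], [0.45, [0.03, 0.96, -0.02], [0.1, 0.0, -0.1]]]
```

Request:
{"method": "play_rows", "body": {
  "rows": [
    [0.45,[0,1,-0.1],[0,0,0]],
    [0.45,[0,1,0],[0,0,0]],
    [0.45,[0,1,0],[0,0,0]],
    [0.45,[0,1,0],[0,0,0]],
    [0.45,[0,1,0],[0,0,0]],
    [0.45,[0,1,0],[0,0,0]],
    [0.45,[0,0.5,0],[0,0,0]],
    [0.45,[0,0.4,0],[0,0,0]],
    [0.45,[0,0.3,0],[0,0,0]],
    [0.45,[0,0.3,0],[0,0,0]]
  ]
}}

```text
time: 8.2
ee_pos: [0.5205, -0.1346, 0.0102]
tcp_rot: [180.0, 0.1, 87.5]
wrist_force: [-17.9, -0.6, 13.2]
opening: 0.0472
```

Run:
```python
from h import *
st()
```

```text
t 8.20 p [ 0.5205 -0.1346  0.0102] r [1.7997e+02 1.3000e-01 8.7450e+01] g [-0.0907 -0.0042] F [-17.9  -0.6  13.2] op 0.0472 q [-14.   5. -15.  69.  -0. -12.]
```

Request:
{"method": "play_rows", "body": {
  "rows": [
    [0.45,[0,-2,0],[0,0,0]],
    [0.45,[0,-3.5,-1],[0,0,0]],
    [0.45,[0,-3.5,-2],[0,0,0]],
    [0.45,[4,-1.5,0],[0,0,0]],
    [0.45,[4,0,0],[0,0,0]],
    [0.45,[4,0,0],[0,0,0]],
    [0.45,[0,0,0],[0,0,0]]
  ]
}}

```text
time: 8.9
ee_pos: [0.4178, -0.0078, 0.0415]
tcp_rot: [179.7, 0.1, 87.1]
wrist_force: [-0.0, -0.6, 0.0]
opening: 0.0469
```

Run:
```python
from h import *
st()
p=camera('scene'); save(p['img'],'f1',(230,130,380,270),4)
p=g2w(-.2,.128);plan([(p[0],p[1],.0108,87.66,2)],.45)
```

```text
t 8.90 p [ 0.4178 -0.0078  0.0415] r [1.7974e+02 9.0000e-02 8.7120e+01] g [-0.1985  0.1183] F [-0.  -0.6  0. ] op 0.0469 q [ -1. -13. -29.  74.  -0.   2.]
2 [[0.45, [0.56, -0.1, 1.53], [0.1, 0.1, -0.3]], [0.45, [0.56, -0.09, 1.54], [0.2, 0.0, -0.3]]]
```

View pics/f1.png

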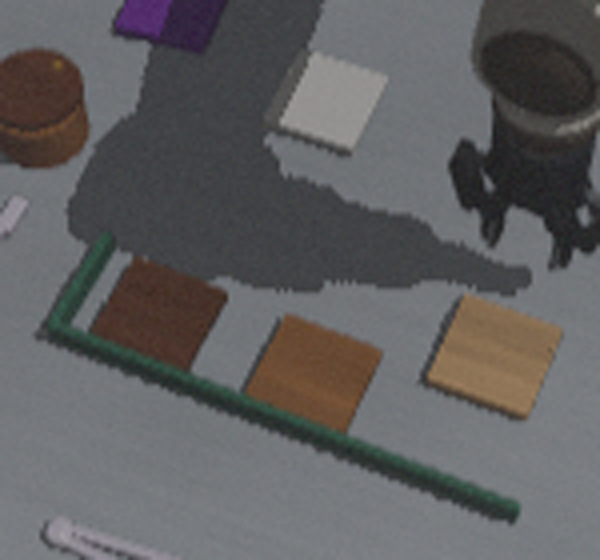

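Right and middle coasters now sit at the lip (crop ~(160,315) and (313,370)); light one remains at (495,355).

Request:
{"method": "play_rows", "body": {
  "rows": [
    [0.45,[0.5,-0.1,1.5],[0.1,0,-0.3]],
    [0.45,[0.4,0,1.4],[0.1,0,-0.2]],
    [0.45,[0,0,0],[0,0,0]]
  ]
}}

```text
time: 9.25
ee_pos: [0.4175, -0.0012, 0.0098]
tcp_rot: [179.9, 0.2, 87.6]
wrist_force: [-0.9, -0.3, -0.3]
opening: 0.0472
```

Request:
{"method": "play_rows", "body": {
  "rows": [
    [0.45,[0,1,0],[0,0,0]],
    [0.45,[0,1,0],[0,0,0]],
    [0.45,[0,1,0],[0,0,0]],
    [0.45,[0,1,0],[0,0,0]],
    [0.45,[0,1,0],[0,0,0]],
    [0.45,[0,1,0],[0,0,0]],
    [0.45,[0,1,0],[0,0,0]]
  ]
}}

```text
time: 9.95
ee_pos: [0.4934, -0.0066, 0.0091]
tcp_rot: [-180.0, 0.2, 87.4]
wrist_force: [-1.2, 0.4, 1.4]
opening: 0.0473
```

Run:
```python
from h import *
st()
```

```text
t 9.95 p [ 0.4934 -0.0066  0.0091] r [-179.99    0.18   87.36] g [-0.123   0.1226] F [-1.2  0.4  1.4] op 0.0473 q [ -1.  -0. -22.  69.  -0.   2.]
```

Request:
{"method": "play_rows", "body": {
  "rows": [
    [0.45,[0,1,0],[0,0,0]],
    [0.45,[0,0.8,-0.1],[0,0,0.2]],
    [0.45,[0,0.5,0],[0,0,0]],
    [0.45,[0,0.4,0],[0,0,0]],
    [0.45,[0,0.3,0],[0,0,0]]
  ]
}}

```text
time: 10.45
ee_pos: [0.5254, -0.0081, 0.0098]
tcp_rot: [-179.8, 0.2, 87.2]
wrist_force: [-19.0, 0.1, 15.6]
opening: 0.0471
```

Request:
{"method": "play_rows", "body": {
  "rows": [
    [0.45,[0,0.2,0],[0,0,0]],
    [0.45,[0,0.2,0],[0,0,0]]
  ]
}}

```text
time: 10.65
ee_pos: [0.5254, -0.0081, 0.0099]
tcp_rot: [-179.3, 0.2, 87.2]
wrist_force: [-12.6, 0.5, 9.9]
opening: 0.0471
```

Request:
{"method": "play_rows", "body": {
  "rows": [
    [0.45,[0,-1.5,0],[0,0,0]],
    [0.45,[0,-2,-2],[0,0,0]],
    [0.45,[0,0,-3],[0,0,0]],
    [0.45,[2,0,0],[0,0,8]],
    [0.45,[0,0,0],[0,0,8.4]],
    [0.45,[0,0,0],[0,0,8.4]],
    [0.45,[0,0,0],[0,0,8.4]],
    [0.45,[0,0,0],[0,0,8.4]],
    [0.45,[0,0,0],[0,0,8.4]],
    [0.45,[0,0,0],[0,0,8.4]],
    [0.45,[0,0,0],[0,0,8.4]],
    [0.45,[0,0,0],[0,0,8.4]]
  ]
}}

```text
time: 11.85
ee_pos: [0.4909, 0.015, 0.064]
tcp_rot: [180.0, 0.5, 10.2]
wrist_force: [-1.3, -0.6, -1.1]
opening: 0.0466
```

Run:
```python
from h import *
st()
p=g2w(-.046,.21);plan([(p[0],p[1],.05,-2.34,4)],.45)
p=camera('scene'); save(p['img'],'g1',(230,130,430,270),4)
```

```text
t 11.85 p [0.4909 0.015  0.064 ] r [179.96   0.52  10.17] g [-0.1264  0.1441] F [-1.3 -0.6 -1.1] op 0.0466 q [  2.  -2. -17.  76.  -0.  82.]
3 [[0.45, [3.1, -1.57, 0.44], [0.0, 0.2, 4.2]], [0.45, [2.97, -1.79, 0.45], [0.0, 0.2, 4.2]], [0.45, [2.83, -1.99, 0.46], [0.1, 0.1, 4.1]]]
```

View pics/g1.png

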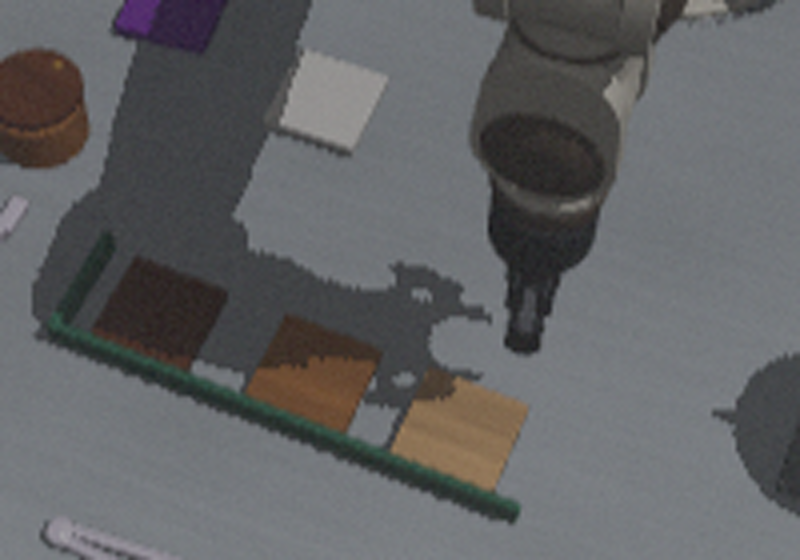

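Request:
{"method": "play_rows", "body": {
  "rows": [
    [0.45,[1.5,-2.5,0],[0,0.2,4.2]],
    [0.45,[2,-2,0],[0,0.2,4.2]],
    [0.45,[2,-1.5,0],[0,0.1,4.1]],
    [0.45,[2,0,0],[0,0,0]],
    [0.45,[0,0,0],[0,0,0]]
  ]
}}

```text
time: 12.4
ee_pos: [0.5616, 0.0808, 0.0645]
tcp_rot: [179.9, -0.2, -2.6]
wrist_force: [-0.7, 0.1, -0.2]
opening: 0.047
```

Run:
```python
from h import *
st()
p=g2w(-.046,.205);plan([(p[0],p[1],.05,-2.34,4),(p[0],p[1],.0105,-2.34,2)],.45)
```

```text
t 12.40 p [0.5616 0.0808 0.0645] r [ 1.7993e+02 -1.6000e-01 -2.5900e+00] g [-0.0584  0.2127] F [-0.7  0.1 -0.2] op 0.0470 q [  8.   7.  -7.  75.  -0. 101.]
3 [[0.45, [1.24, 0.76, 1.45], [0.1, -0.2, -0.3]], [0.45, [0.0, 0.0, 1.98], [-0.0, 0.0, 0.0]], [0.45, [0.01, 0.01, 1.97], [-0.0, 0.0, 0.0]]]
```

Request:
{"method": "play_rows", "body": {
  "rows": [
    [0.45,[1.1,0,1.4],[0.1,-0.2,-0.2]],
    [0.45,[0,0,1.8],[0,0,0]],
    [0.45,[0,0,1.6],[0,0,0]],
    [0.45,[0,0,0.3],[0,0,0]],
    [0.45,[0,0,0],[0,0,0]]
  ]
}}

```text
time: 12.9
ee_pos: [0.5719, 0.0801, 0.0128]
tcp_rot: [-180.0, 0.0, -1.7]
wrist_force: [0.2, 0.3, -0.4]
opening: 0.0472
```

Run:
```python
from h import *
st()
p=camera('scene'); save(p['img'],'h1',(230,130,430,270),4)
p=g2w(-.046,.1);plan([(p[0],p[1],.0105,-2.34,1)],.45)
```

```text
t 12.90 p [0.5719 0.0801 0.0128] r [-1.7996e+02  5.0000e-02 -1.7000e+00] g [-0.0481  0.2124] F [ 0.2  0.3 -0.4] op 0.0472 q [  8.  11.  -9.  70.   0. 100.]
12 [[0.45, [0.01, 0.94, 0.02], [-0.0, 0.0, 0.1]], [0.45, [0.01, 0.94, 0.02], [-0.0, 0.0, 0.0]], [0.45, [0.01, 0.94, 0.02], [-0.0, 0.0, 0.1]], [0.45, [0.01, 0.94, 0.02], [-0.0, 0.0, 0.0]], [0.45, [0.01, 0.94, 0.02], [-0.0, 0.0, 0.1]], [0.45, [0.01, 0.94, 0.02], [-0.0, 0.0, 0.0]], [0.45, [0.01, 0.93, 0.02], [-0.0, 0.0, 0.1]], [0.45, [0.01, 0.94, 0.02], [-0.0, 0.0, 0.0]], [0.45, [0.01, 0.93, 0.02], [-0.0, 0.0, 0.1]], [0.45, [0.02, 0.94, 0.02], [-0.0, 0.0, 0.0]], [0.45, [0.01, 0.93, 0.02], [-0.0, 0.0, 0.1]], [0.45, [0.02, 0.94, 0.03], [-0.0, 0.0, 0.0]]]
```

View pics/h1.png

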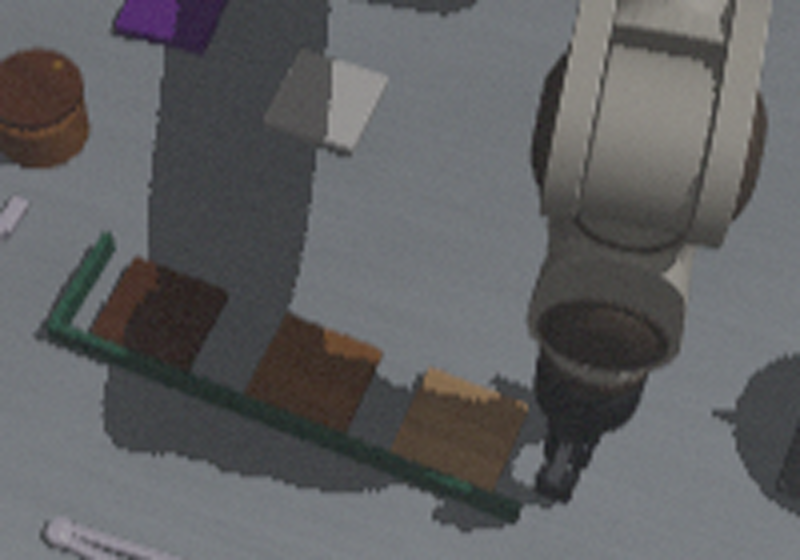

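Request:
{"method": "play_rows", "body": {
  "rows": [
    [0.45,[0,1,0.1],[0,0,0.6]],
    [0.45,[0,1,0.1],[0,0,0]],
    [0.45,[0,1,0],[0,0,0]],
    [0.45,[0,1,0],[0,0,0]],
    [0.45,[0,1,0],[0,0,0]],
    [0.45,[0,1,0],[0,0,0]]
  ]
}}

```text
time: 13.55
ee_pos: [0.5705, 0.0154, 0.0141]
tcp_rot: [-179.9, -0.2, -2.3]
wrist_force: [0.4, 0.2, -1.2]
opening: 0.0467
```

Run:
```python
from h import *
st()
p=camera('scene'); save(p['img'],'i1',(230,130,430,270),4)
```

```text
t 13.55 p [0.5705 0.0154 0.0141] r [-179.92   -0.2    -2.26] g [-0.0469  0.1478] F [ 0.4  0.2 -1.2] op 0.0467 q [  2.   9. -10.  70.   0.  94.]
```

View pics/i1.png

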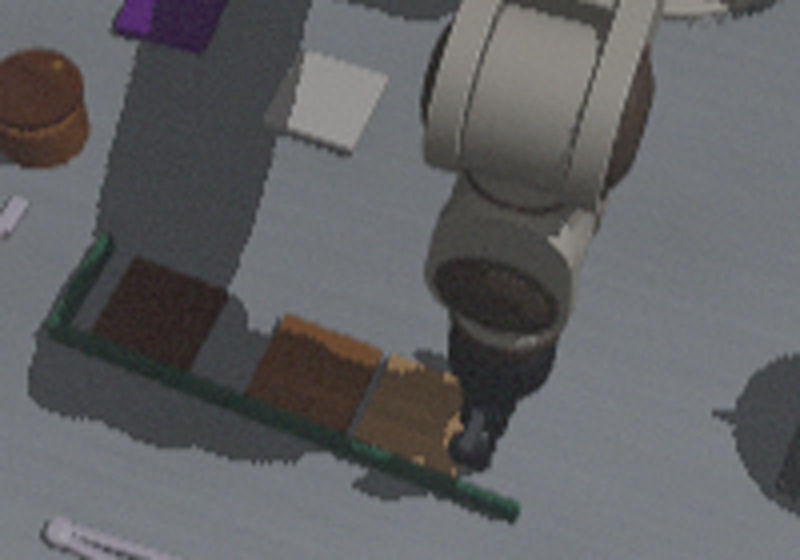

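Request:
{"method": "play_rows", "body": {
  "rows": [
    [0.45,[0,1,0.3],[0,0,0]],
    [0.45,[0,1,0.1],[0,0,0]],
    [0.45,[0,1,0],[0,0,0]],
    [0.45,[0,1,0],[0,0,0]],
    [0.45,[0,1,0],[0,0,0]],
    [0.45,[0,0.7,0],[0,0,0]]
  ]
}}

```text
time: 14.2
ee_pos: [0.5684, -0.0465, 0.0103]
tcp_rot: [-179.8, -0.3, -2.3]
wrist_force: [-0.4, 3.6, 1.8]
opening: 0.0471
```

Run:
```python
from h import *
st()
p=camera('scene'); save(p['img'],'j1',(230,130,430,270),4)
```

```text
t 14.20 p [ 0.5684 -0.0465  0.0103] r [-179.82   -0.26   -2.25] g [-0.0464  0.0858] F [-0.4  3.6  1.8] op 0.0471 q [ -5.   9. -11.  69.   0.  87.]
```

View pics/j1.png

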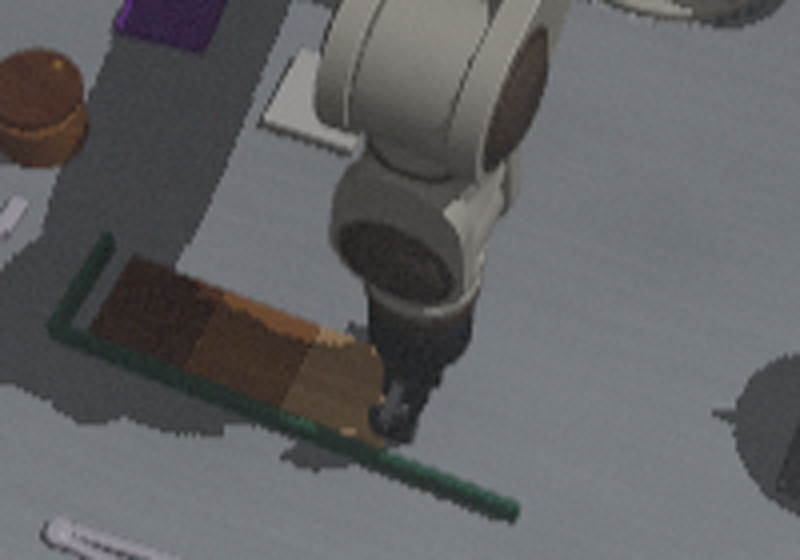

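Row is packed, with a gap of ~15–20 mm remaining to the stop. Continue slowly.

Request:
{"method": "play_rows", "body": {
  "rows": [
    [0.45,[0,0.6,0],[0,0,0]],
    [0.45,[0,0.5,0],[0,0,0]],
    [0.45,[0,0.4,0],[0,0,0]]
  ]
}}

```text
time: 14.55
ee_pos: [0.5678, -0.0631, 0.0102]
tcp_rot: [-179.8, -0.3, -2.3]
wrist_force: [-0.4, 3.7, 1.5]
opening: 0.0473
```

Request:
{"method": "play_rows", "body": {
  "rows": [
    [0.45,[0,0.3,0],[0,0,0]],
    [0.45,[0,0.3,0],[0,0,0]]
  ]
}}

```text
time: 14.75
ee_pos: [0.5676, -0.0667, 0.0103]
tcp_rot: [-179.4, -0.3, -2.2]
wrist_force: [0.9, 31.3, 3.6]
opening: 0.0469
```

Request:
{"method": "play_rows", "body": {
  "rows": [
    [0.45,[0,-1.5,0],[0,0,0]],
    [0.45,[0,-4,-2],[0,0,0]],
    [0.45,[0,-5,-3],[0,0,0]],
    [0.45,[0,-5,-4],[0,0,0]],
    [0.45,[0,-5,-3],[0,0,0]],
    [0.0,[0,-5,-2],[0,0,0]],
    [0.0,[0,-3,0],[0,0,0]]
  ]
}}

```text
time: 15.45
ee_pos: [0.5766, 0.1935, 0.1366]
tcp_rot: [-179.7, -0.1, -2.6]
wrist_force: [0.8, 0.3, -0.3]
opening: 0.0741
```

```bash
cat > fit.py <<'E'
from h import *
for n in('top','scene'):
    p=camera(n); save(p['img'],'k_'+n,(230,150,400,250),4) if n=='scene' else save(p['img'],'k_'+n,(250,150,410,240),5)
    w,uv=guide(p); y=w[:,1];x=w[:,0]; k=(y>-.30)
    for _ in range(5):
        a,b=np.polyfit(y[k],x[k],1); r=x-(a*y+b); k=(abs(r)<.008)
    s=r<-.02; c=np.polyfit(x[s],y[s],1); print(n,'lip',a,b,'stop',c)
    ph=-np.arctan(a); xg=np.array([np.cos(ph),np.sin(ph)]); yg=np.array([-xg[1],xg[0]])
    X0=np.array([b,0])@xg-.004; ys=np.polyval(c,.57); Y0=np.array([.57,ys])@yg+.004
    for t in ['coaster_left_center','coaster_middle_center','coaster_right_center']:
        for r in spotter.trace(p,t):
            m=r['pixels'].astype(np.uint8); cc=max(cv2.findContours(m,0,2)[0],key=cv2.contourArea)
            v=p2w(p,cc[:,0,:],.014)[:,:2]; (cx,cy),(A,B),th=cv2.minAreaRect((v*1000).astype(np.float32))
            q=np.array([cx,cy])/1000
            if abs(q[0]-.57)<.06: print(t,round(r['confidence'],2),'g x %.1f y(from stop) %.1f'%((q@xg-X0)*1000,(q@yg-Y0)*1000),'sz',round(A),round(B),'ang',round(th-90-np.degrees(ph),1))
st()
E
python3 fit.py
```

```text
top lip 0.04020355955050618 0.6206914458697257 stop [-0.02624361 -0.32072833]
coaster_left_center 0.56 g x -41.2 y(from stop) 212.4 sz 89 85 ang -87.4
coaster_left_center 0.44 g x 22.0 y(from stop) -114.2 sz 38 237 ang -6.0
coaster_middle_center 0.83 g x -42.1 y(from stop) 127.4 sz 86 85 ang -87.7
coaster_right_center 0.8 g x -42.5 y(from stop) -238.0 sz 84 83 ang -35.5
coaster_right_center 0.69 g x -41.4 y(from stop) 42.5 sz 85 85 ang 2.0
scene lip 0.04053937029750605 0.6270047113578051 stop [-0.0152633 -0.3267619]
coaster_left_center 0.75 g x -44.6 y(from stop) 213.5 sz 92 85 ang 0.9
coaster_middle_center 0.81 g x -46.9 y(from stop) 126.2 sz 86 84 ang 0.9
coaster_middle_center 0.58 g x -46.3 y(from stop) 211.6 sz 86 80 ang 0.2
coaster_right_center 0.98 g x -46.5 y(from stop) 40.6 sz 88 82 ang -0.4
coaster_right_center 0.96 g x -42.3 y(from stop) -237.8 sz 90 85 ang -35.2
t 15.85 p [0.5758 0.1893 0.1333] r [-1.7982e+02  1.3000e-01 -2.7600e+00] g [-0.0487  0.3217] F [ 1.3 -0.1  0.6] op 0.0854 q [ 18.  12.   6.  84.   0. 111.]
```

View pics/k_top.png

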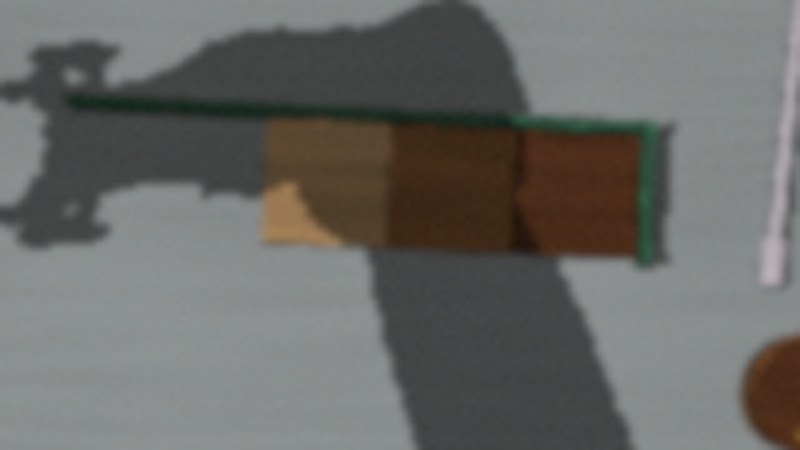

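View pics/k_scene.png

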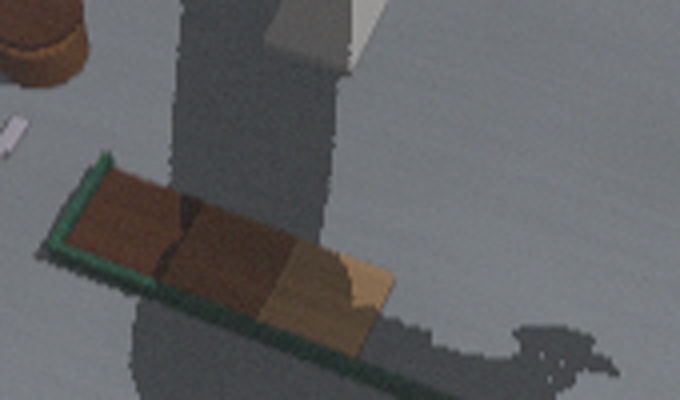

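Run:
```python
from h import *
for n in('top','scene'):
    p=camera(n); c=w2p(p,[[.465,.316,.06]])[0].astype(int); u,v=max(c[0]-50,0),c[1]-50
    save(p['img'],'l_'+n,(u,v,u+100,v+100),6); print(n,u,v)
    h=cv2.cvtColor(p['img'],cv2.COLOR_RGB2HSV); g=np.zeros(h.shape[:2],np.uint8)
    g[v:v+100,u:u+100]=((h[...,0]<15)&(h[...,1]>110))[v:v+100,u:u+100]
    nn,lab,s,ce=cv2.connectedComponentsWithStats(g); i=1+np.argmax(s[1:,4]); print(s[i],ce[i])
    vv,uu=np.nonzero(lab==i); w=p2w(p,np.c_[uu,vv],.140)[:,:2]; print('ctr@.14',w.mean(0)); 
    ev,V=np.linalg.eigh(np.cov(w.T)); d=V[:,1]; print('dir deg',np.degrees(np.arctan2(d[1],d[0]))%180, 'len',np.ptp(w@d),np.ptp(w@V[:,0]))
    for t in('bowl','riser','bowl_grip'):
        for r in spotter.trace(p,t):
            m=r['pixels'].astype(np.uint8); cc=max(cv2.findContours(m,0,2)[0],key=cv2.contourArea)
            z={'bowl':.076,'riser':.02,'bowl_grip':.146}[t]
            W=p2w(p,cc[:,0],z)[:,:2]*1000; print(t,round(r['confidence'],2),cv2.minAreaRect(W.astype(np.float32)))
```

```text
top 131 164
[167 213  11   5  51] [171.82352941 215.        ]
ctr@.14 [0.45913693 0.32633091]
dir deg 92.945378073445 len 0.03121027898606943 0.013432268123717506
bowl 0.59 ((450.50091552734375, 352.2296142578125), (144.77609252929688, 63.47543716430664), 12.733957290649414)
riser 0.73 ((387.39825439453125, 365.4696350097656), (82.8072509765625, 31.76789093017578), 61.96354293823242)
bowl_grip 0.89 ((445.22216796875, 336.16961669921875), (135.9322052001953, 66.19120788574219), 11.802877426147461)
scene 410 183
[457 216  22   8  82] [467.74390244 219.53658537]
ctr@.14 [0.46329559 0.31333464]
dir deg 96.63989291049513 len 0.05869781987909298 0.013369242125942926
bowl 0.82 ((468.65594482421875, 314.0198974609375), (139.6938018798828, 152.82081604003906), 58.30254364013672)
riser 0.65 ((506.6938171386719, 313.1388244628906), (159.70068359375, 83.483154296875), 87.83003997802734)
bowl_grip 0.86 ((511.66046142578125, 301.99456787109375), (129.6409454345703, 146.48898315429688), 62.92888259887695)
bowl_grip 0.45 ((715.6978759765625, 270.99676513671875), (65.60334014892578, 105.18232727050781), 63.53557205200195)
```

View pics/l_top.png

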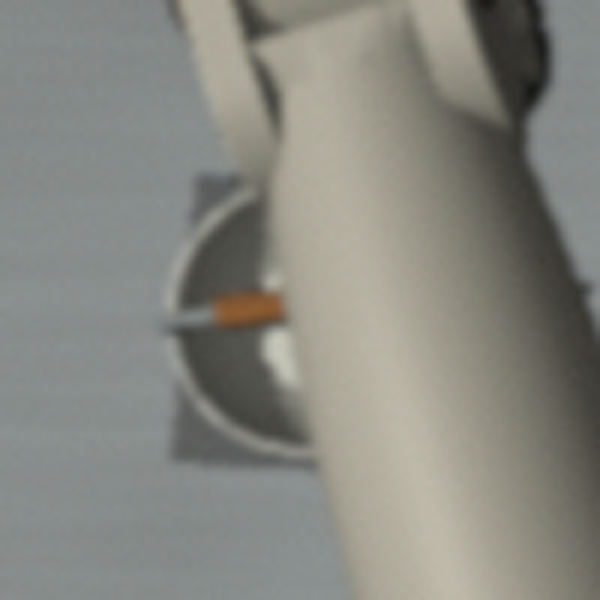

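View pics/l_scene.png

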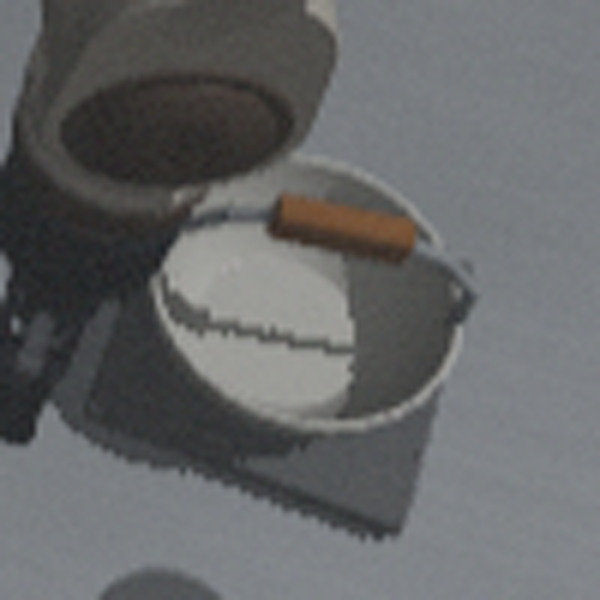

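Run:
```python
from h import *
for n in('top','scene'):
    p=camera(n); img=cv2.imread(f'pics/a_{n}.png')[:,:,::-1].copy(); c=w2p(p,[[.465,.316,.06]])[0].astype(int); u,v=max(c[0]-50,0),c[1]-50
    save(img,'m_'+n,(u,v,u+100,v+100),6)
    h=cv2.cvtColor(img,cv2.COLOR_RGB2HSV); g=np.zeros(h.shape[:2],np.uint8)
    g[v:v+100,u:u+100]=((h[...,0]<15)&(h[...,1]>90))[v:v+100,u:u+100]
    nn,lab,s,ce=cv2.connectedComponentsWithStats(g); i=1+np.argmax(s[1:,4]); print(n,s[i],ce[i])
    vv,uu=np.nonzero(lab==i)
    for z in(.135,.146):
        w=p2w(p,np.c_[uu,vv],z)[:,:2]; print('ctr',z,w.mean(0)) 
    ev,V=np.linalg.eigh(np.cov(w.T)); d=V[:,1]; print('dir deg',np.degrees(np.arctan2(d[1],d[0]))%180, 'len',np.ptp(w@d),np.ptp(w@V[:,0]))
```

```text
top [167 212  20   7  93] [175.75268817 214.69892473]
ctr 0.135 [0.46053158 0.31546655]
ctr 0.146 [0.45975579 0.31256368]
dir deg 96.24868767822413 len 0.05947985399429781 0.016448700965573215
scene [457 216  22   9 105] [467.78095238 219.64761905]
ctr 0.135 [0.46039478 0.31437113]
ctr 0.146 [0.46746667 0.31245614]
dir deg 97.36217818337772 len 0.058397688851883595 0.016073715889583562
```

View pics/m_top.png

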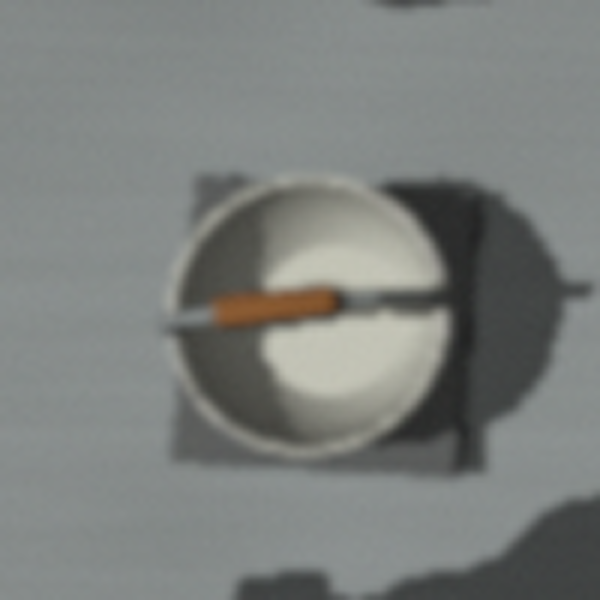

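Run:
```python
from h import *
st(); plan([(.576,.189,.21,-2.7),(.464,.313,.20,7)],0)
```

```text
t 16.35 p [0.5758 0.1904 0.1337] r [-1.7979e+02  1.0000e-01 -2.6800e+00] g [-0.0487  0.3228] F [0.1 0.5 0.1] op 0.0859 q [ 18.  12.   6.  84.   0. 111.]
6 [[0, [0.01, 0.06, -3.82], [-0.1, 0.1, 0.0]], [0, [0.01, 0.06, -3.81], [-0.1, 0.0, 0.0]], [0, [-2.94, -2.97, 0.25], [-0.0, 0.0, -2.4]], [0, [-2.82, -3.09, 0.25], [-0.0, 0.0, -2.4]], [0, [-2.68, -3.2, 0.25], [-0.0, 0.0, -2.4]], [0, [-2.55, -3.31, 0.25], [-0.0, 0.0, -2.5]]]
```

Request:
{"method": "play_rows", "body": {
  "rows": [
    [0,[0,0,-4],[0,0,0]],
    [0,[0,0,-3.7],[0,0,0]],
    [0,[-2.8,-2.8,0.2],[0,0,-2.4]],
    [0,[-2.7,-2.9,0.2],[0,0,-2.4]],
    [0,[-2.6,-3,0.2],[0,0,-2.4]],
    [0,[-2,-2.5,0],[0,0,-2.4]],
    [0,[0,0,0],[0,0,0]],
    [0,[0,0,0],[0,0,0]]
  ]
}}

```text
time: 17.15
ee_pos: [0.4699, 0.3042, 0.2078]
tcp_rot: [-179.7, 0.1, 7.2]
wrist_force: [-0.2, 0.5, 0.0]
opening: 0.0852
```

Run:
```python
from h import *
st(); plan([(.464,.313,.16,7,2),(.464,.313,.127,7,1.5)],0)
```

```text
t 17.15 p [0.4699 0.3042 0.2078] r [-1.7972e+02  7.0000e-02  7.2000e+00] g [-0.1591  0.4322] F [-0.2  0.5  0. ] op 0.0852 q [ 33.   6.   7.  91.   0. 116.]
6 [[0, [-0.16, -0.31, 1.59], [-0.1, 0.0, 0.1]], [0, [-0.16, -0.31, 1.6], [-0.1, 0.0, 0.1]], [0, [-0.15, -0.31, 1.59], [-0.1, 0.1, 0.0]], [0, [-0.0, -0.0, 1.1], [0.0, -0.0, 0.0]], [0, [-0.0, -0.0, 1.1], [0.0, -0.0, 0.0]], [0, [-0.01, -0.0, 1.1], [0.0, -0.0, 0.0]]]
```

Request:
{"method": "play_rows", "body": {
  "rows": [
    [0,[-0.2,-0.3,1.5],[-0.1,0,0.1]],
    [0,[-0.2,-0.3,1.5],[-0.1,0,0]],
    [0,[-0.1,-0.3,1.5],[-0.1,0,0]],
    [0,[0,0,1],[0,0,0]],
    [0,[0,0,1],[0,0,0]],
    [0,[0,0,0.5],[0,0,0]],
    [0,[0,0,0],[0,0,0]]
  ]
}}

```text
time: 17.85
ee_pos: [0.4656, 0.3106, 0.1326]
tcp_rot: [179.9, 0.1, 6.8]
wrist_force: [-1.1, -1.0, 0.1]
opening: 0.0852
```

Run:
```python
from h import *
st()
p=camera('scene'); save(p['img'],'n1',(410,150,530,270),6)
```

```text
t 17.85 p [0.4656 0.3106 0.1326] r [1.7991e+02 1.0000e-01 6.8300e+00] g [-0.1638  0.4384] F [-1.1 -1.   0.1] op 0.0852 q [ 34.   6.  -1.  83.  -0. 117.]
```

View pics/n1.png

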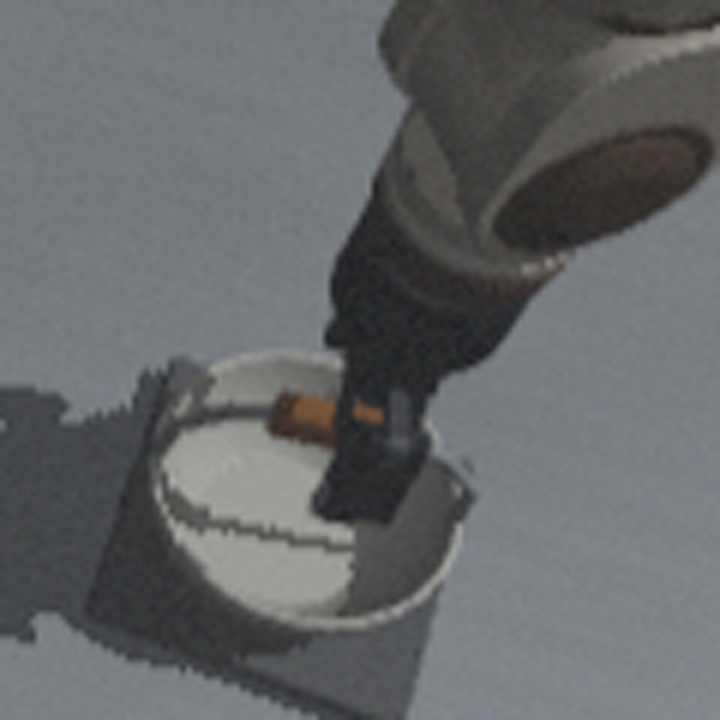

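Run:
```python
from h import *
p=camera('scene'); 
for X in [(.4656,.3106,.135),(.464,.313,.135),(.4656+.05,.3166,.125),(.464,.313-.032,.135),(.464,.313+.032,.135)]:
    print(X,(w2p(p,[X])[0]-[410,150])*6)
```

```text
(0.4656, 0.3106, 0.135) [336.51130444 424.42929104]
(0.464, 0.313, 0.135) [342.26004227 423.24150687]
(0.5156000000000001, 0.3166, 0.125) [322.7357382 527.6671945]
(0.464, 0.281, 0.135) [274.53044411 401.80653256]
(0.464, 0.345, 0.135) [410.71107339 444.90479933]
```

Run:
```python
from h import *
p=camera('scene'); o=get_obs(); A=R.from_euler('xyz',o['tcp_rot'],degrees=True); P=np.array(o['ee_pos'])
im=cv2.resize(p['img'][150:270,410:530,::-1],None,fx=6,fy=6,interpolation=cv2.INTER_CUBIC)
def box(lo,hi,col):
    c=np.array([[x,y,z] for x in(lo[0],hi[0]) for y in(lo[1],hi[1]) for z in(lo[2],hi[2])])
    q=((w2p(p,P+A.apply(c))-[410,150])*6+3).astype(int)
    for i in range(8):
        for j in(1,2,4):
            if not i&j: cv2.line(im,tuple(map(int,q[i])),tuple(map(int,q[i|j])),col,1)
box((.0425,-.011,-.04),(.057,.011,-.002),(0,255,0))
box((-.057,-.011,-.04),(-.0425,.011,-.002),(0,255,255))
box((-.038,-.0425,-.12),(.038,.0425,-.062),(255,0,255))
cv2.imwrite('pics/o1.png',im)
```

```text
(no output)
```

View pics/o1.png

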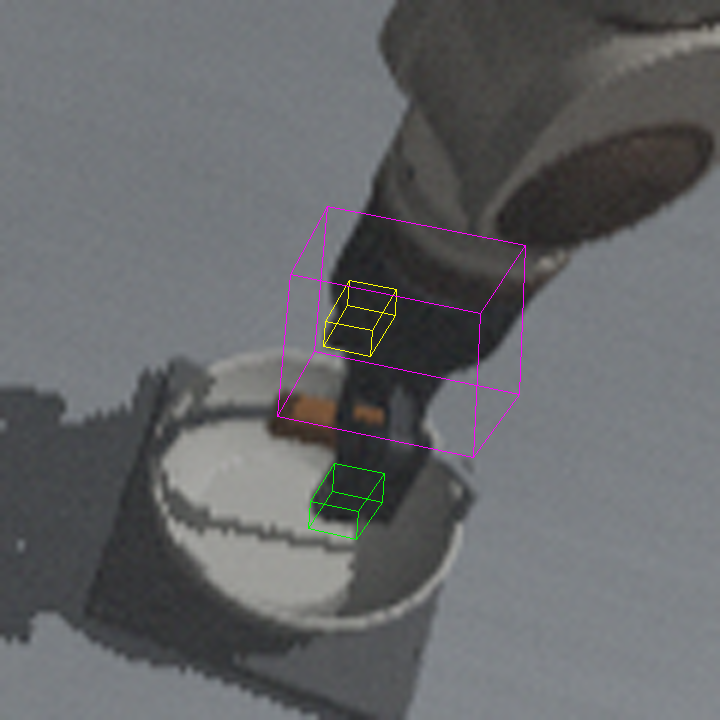

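Request:
{"method": "play_rows", "body": {
  "rows": [
    [0,[-0.1,0,0.6],[0,0,0]],
    [0,[0,0,0],[0,0,0]],
    [0.4,[0,0,0],[0,0,0]],
    [0.5,[0,0,0],[0,0,0]],
    [0.6,[0,0,0],[0,0,0]],
    [0.7,[0,0,0],[0,0,0]]
  ],
  "newtons": 40
}}

```text
time: 18.6
ee_pos: [0.4656, 0.3114, 0.1293]
tcp_rot: [-180.0, -0.1, 6.9]
wrist_force: [0.6, -0.3, 0.0]
opening: 0.028
```

Run:
```python
from h import *
st()
p=camera('scene'); save(p['img'],'p1',(410,150,530,270),6)
```

```text
t 18.60 p [0.4656 0.3114 0.1293] r [-1.7996e+02 -1.5000e-01  6.8500e+00] g [-0.1638  0.4392] F [ 0.6 -0.3  0. ] op 0.0280 q [ 34.   5.  -2.  82.  -0. 117.]
```

View pics/p1.png

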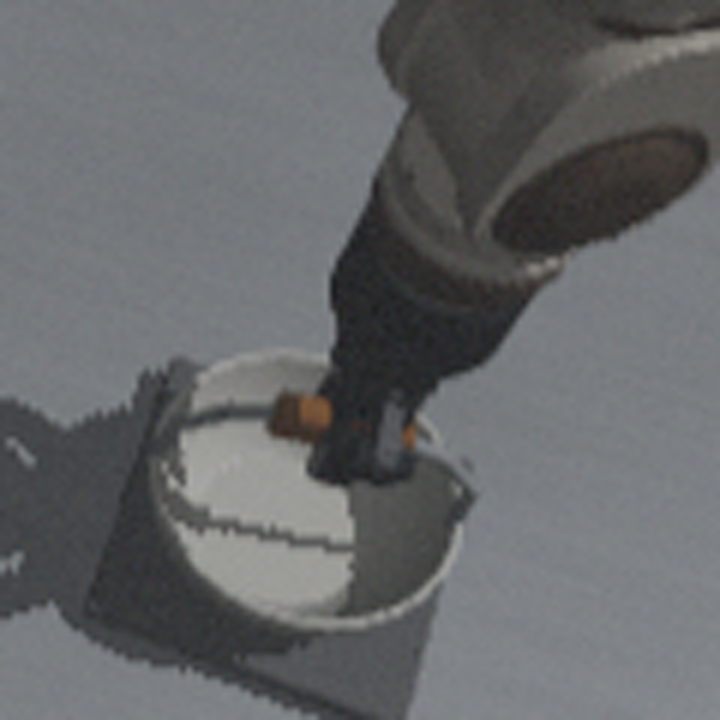

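Request:
{"method": "play_rows", "body": {
  "rows": [
    [0.7,[0,0.4,0.2],[0,0,0]],
    [0.75,[0,0,0],[0,0,0]],
    [0.8,[0,0,0],[0,0,0]],
    [0.9,[0,0,0],[0,0,0]],
    [1,[0,0,0],[0,0,0]],
    [1,[0,0,0],[0,0,0]]
  ],
  "newtons": 60
}}

```text
time: 19.25
ee_pos: [0.4657, 0.307, 0.1271]
tcp_rot: [-180.0, -0.1, 6.9]
wrist_force: [-1.0, -0.3, 0.4]
opening: 0.0154
```

Run:
```python
from h import *
st()
p=camera('scene'); save(p['img'],'q1',(410,150,530,270),6)
```

```text
t 19.25 p [0.4657 0.307  0.1271] r [-1.7996e+02 -1.1000e-01  6.8500e+00] g [-0.1634  0.4348] F [-1.  -0.3  0.4] op 0.0154 q [ 33.   5.  -2.  82.  -0. 117.]
```

View pics/q1.png

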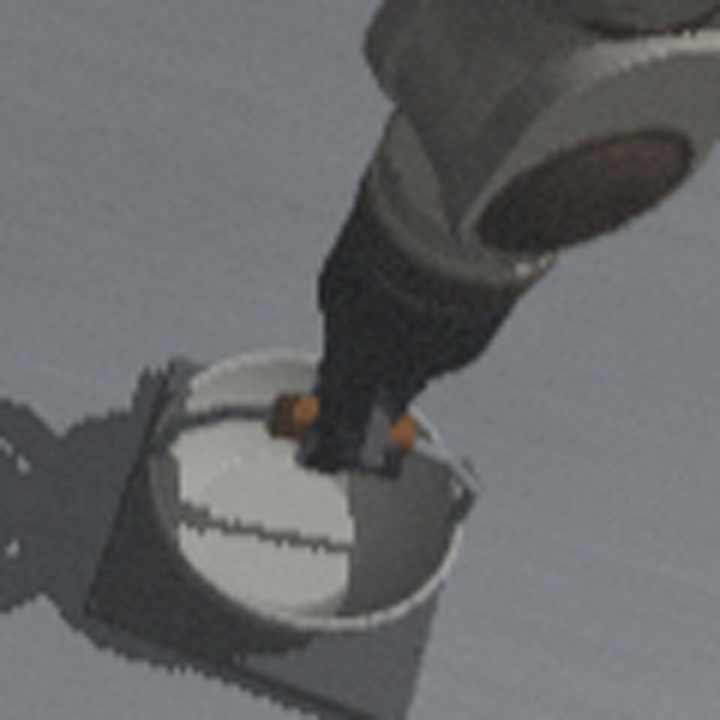

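Request:
{"method": "play_rows", "body": {
  "rows": [
    [1,[0,0,-0.4],[0,0,0]],
    [1,[0,0,-0.7],[0,0,0]],
    [1,[0,0,-0.8],[0,0,0]],
    [1,[0,0,-0.8],[0,0,0]],
    [1,[0,0,0],[0,0,0]]
  ],
  "newtons": 80
}}

```text
time: 19.8
ee_pos: [0.4655, 0.3067, 0.1554]
tcp_rot: [180.0, -0.0, 6.9]
wrist_force: [0.2, 0.0, -3.6]
opening: 0.0147
```

Run:
```python
from h import *
st(); print(get_obs()['torque'])
p=camera('scene'); save(p['img'],'r1',(410,130,530,260),6)
```

```text
t 19.80 p [0.4655 0.3067 0.1554] r [ 1.7997e+02 -3.0000e-02  6.8500e+00] g [-0.1637  0.4345] F [ 0.2  0.  -3.6] op 0.0147 q [ 33.   5.   1.  85.  -0. 117.]
[-0.00874385 -0.04452941 -0.03736321]
```

View pics/r1.png

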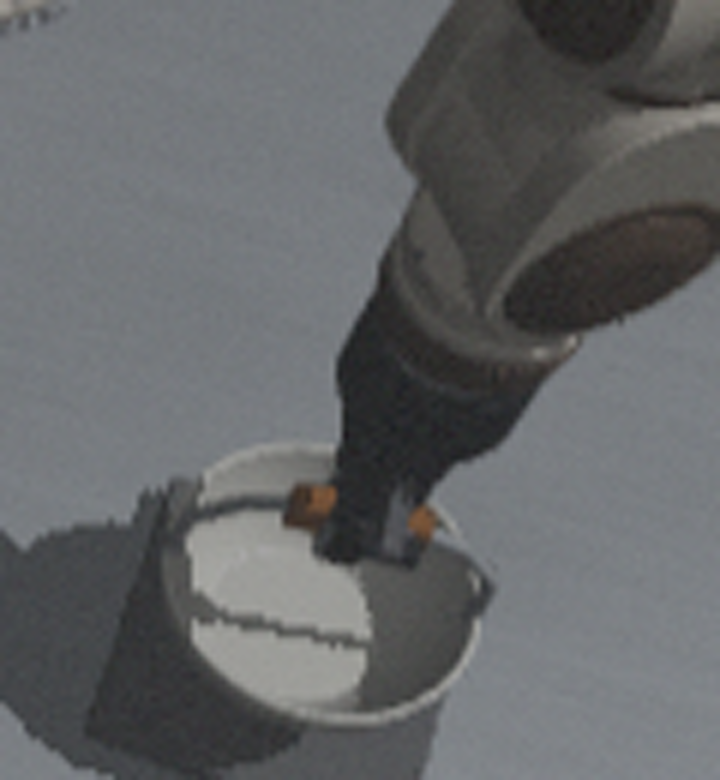

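Run:
```python
from h import *
m=g2w(-.0375,-.0725); print(m); plan([(.4655,.307,.221,6.9,1.5),(m[0],m[1],.221,6.9,3)],1)
```

```text
[ 0.57087114 -0.20500844]
23 [[1, [0.0, -0.01, -1.32], [0.0, -0.0, -0.0]], [1, [0.0, -0.01, -1.32], [0.0, -0.0, -0.0]], [1, [0.0, -0.0, -1.33], [0.0, -0.0, -0.0]], [1, [0.01, -0.01, -1.32], [0.0, -0.0, -0.0]], [1, [0.0, -0.0, -1.33], [0.0, -0.0, -0.0]], [1, [0.24, 2.89, 0.0], [0.0, -0.0, -0.0]], [1, [0.24, 2.89, 0.0], [0.0, -0.0, -0.0]], [1, [0.24, 2.89, 0.0], [0.0, -0.0, -0.0]], [1, [0.24, 2.89, 0.0], [0.0, -0.0, -0.0]], [1, [0.24, 2.89, 0.0], [0.0, -0.0, -0.0]], [1, [0.24, 2.9, 0.0], [0.0, -0.0, -0.0]], [1, [0.24, 2.89, 0.0], [0.0, -0.0, -0.0]], [1, [0.24, 2.9, 0.0], [0.0, -0.0, -0.0]], [1, [0.24, 2.89, 0.0], [0.0, -0.0, -0.0]], [1, [0.24, 2.9, 0.0], [0.0, -0.0, -0.0]], [1, [0.24, 2.89, 0.0], [0.0, -0.0, -0.0]], [1, [0.25, 2.9, 0.01], [0.0, -0.0, -0.0]], [1, [0.24, 2.89, 0.0], [0.0, -0.0, -0.0]], [1, [0.25, 2.9, 0.01], [0.0, -0.0, -0.0]], [1, [0.24, 2.89, 0.0], [0.0, -0.0, -0.0]], [1, [0.25, 2.9, 0.01], [0.0, -0.0, -0.0]], [1, [0.24, 2.89, 0.0], [0.0, -0.0, -0.0]], [1, [0.25, 2.9, 0.01], [0.0, -0.0, -0.0]]]
```

Request:
{"method": "play_rows", "body": {
  "rows": [
    [1,[0,0,-0.7],[0,0,0]],
    [1,[0,0,-1.2],[0,0,0]],
    [1,[0,0,-1.5],[0,0,0]],
    [1,[0,0,-1.5],[0,0,0]],
    [1,[0,0,-0.9],[0,0,0]],
    [1,[0,0,-0.4],[0,0,0]],
    [1,[0,0,0],[0,0,0]],
    [1,[0,0,0],[0,0,0]]
  ]
}}

```text
time: 20.65
ee_pos: [0.4652, 0.3065, 0.2215]
tcp_rot: [179.9, 0.0, 6.8]
wrist_force: [0.1, 0.1, -4.3]
opening: 0.0149
```

Request:
{"method": "play_rows", "body": {
  "rows": [
    [1,[0.1,0.8,0],[0,0,0]],
    [1,[0.1,1.5,0],[0,0,0]],
    [1,[0.2,2,0],[0,0,0]],
    [1,[0.2,2.5,0],[0,0,0]],
    [1,[0.2,2.5,0],[0,0,0]],
    [1,[0.2,2.5,0],[0,0,0]],
    [1,[0.2,2.5,0],[0,0,0]],
    [1,[0.2,2.5,0],[0,0,0]],
    [1,[0.2,2.5,0],[0,0,0]],
    [1,[0.2,2.5,0],[0,0,0]],
    [1,[0.2,2.5,0],[0,0,0]],
    [1,[0.2,2.5,0],[0,0,0]]
  ]
}}

```text
time: 21.85
ee_pos: [0.517, 0.0229, 0.2168]
tcp_rot: [179.7, 0.5, 6.9]
wrist_force: [0.1, -0.0, -4.0]
opening: 0.0147
```

Run:
```python
from h import *
st(); plan([(.571,-.205,.221,6.9,3)],1)
```

```text
t 21.85 p [0.517  0.0229 0.2168] r [179.71   0.48   6.86] g [-0.1006  0.1531] F [ 0.1 -0.  -4. ] op 0.0147 q [ 3.  1.  3. 93. -0. 86.]
8 [[1, [0.33, 2.91, -0.04], [0.0, 0.1, -0.0]], [1, [0.33, 2.91, -0.04], [0.0, 0.1, -0.0]], [1, [0.33, 2.91, -0.04], [0.0, 0.0, -0.0]], [1, [0.33, 2.91, -0.04], [0.1, 0.1, -0.0]], [1, [0.33, 2.91, -0.04], [0.0, 0.0, -0.0]], [1, [0.33, 2.91, -0.05], [0.1, 0.1, -0.0]], [1, [0.33, 2.91, -0.05], [0.0, 0.0, -0.0]], [1, [0.32, 2.91, -0.05], [0.1, 0.1, -0.0]]]
```

Request:
{"method": "play_rows", "body": {
  "rows": [
    [1,[0.3,2.5,0],[0,0.1,0]],
    [1,[0.3,2.5,0],[0,0.1,0]],
    [1,[0.3,2.5,-0.1],[0,0.1,0]],
    [1,[0.3,2.5,-0.1],[0.1,0.1,0]],
    [1,[0.3,2.5,-0.1],[0.1,0,0]],
    [1,[0.3,2.5,0],[0,0,0]],
    [1,[0.2,2,0],[0,0,0]],
    [1,[0.2,1.5,0],[0,0,0]],
    [1,[0.1,1.0,0],[0,0,0]],
    [1,[0,0.5,0],[0,0,0]],
    [1,[0,0,0],[0,0,0]],
    [1,[0,0,0],[0,0,0]]
  ]
}}

```text
time: 23.05
ee_pos: [0.5569, -0.1937, 0.2168]
tcp_rot: [179.9, 0.5, 6.3]
wrist_force: [0.2, -0.2, -4.3]
opening: 0.0146
```

Run:
```python
from h import *
st(); plan([(.571,-.205,.221,6.9,3)],1)
p=camera('scene'); save(p['img'],'s1',(220,100,400,270),4)
p=camera('top'); save(p['img'],'s2',(250,120,450,270),4)
```

```text
t 23.05 p [ 0.5569 -0.1937  0.2168] r [179.93   0.47   6.33] g [-0.0519 -0.0618] F [ 0.2 -0.2 -4.3] op 0.0146 q [-19.  10.  13.  93.  -0.  65.]
1 [[1, [1.27, 1.28, -0.43], [0.1, 0.5, -0.6]]]
```

View pics/s1.png

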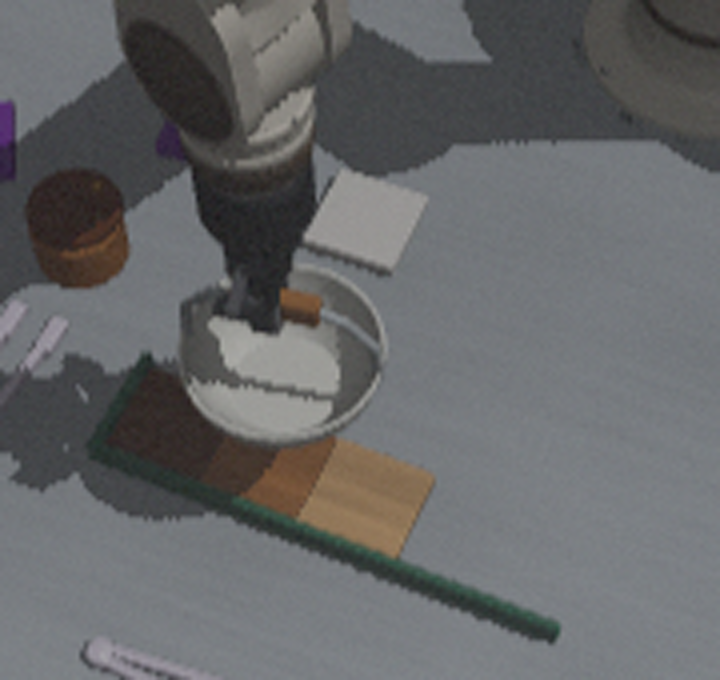

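View pics/s2.png

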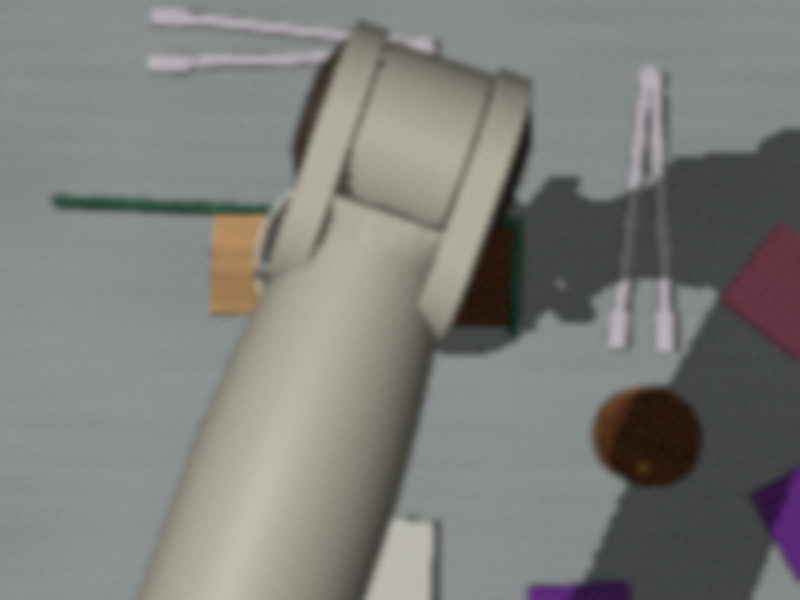

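Request:
{"method": "play_rows", "body": {
  "rows": [
    [1,[0.5,0.5,-0.2],[0,0.2,0]],
    [1,[0.5,0.6,-0.2],[0,0.2,0]],
    [1,[0.3,0.3,0],[0,0,0]],
    [1,[0,0,0],[0,0,0]],
    [1,[0,0,0],[0,0,0]],
    [1,[0,0,0],[0,0,0]]
  ]
}}

```text
time: 23.75
ee_pos: [0.5734, -0.2055, 0.2216]
tcp_rot: [179.9, -0.0, 6.5]
wrist_force: [-0.3, 0.6, -4.3]
opening: 0.0149
```

Run:
```python
from h import *
st(); print(g2w(-.0375,-.0725))
p=camera('scene'); save(p['img'],'t1',(220,100,400,270),4)
o=get_obs()
for zb in (.110,.114):
    for r in spotter.trace(p,'bowl')[:1]:
        m=r['pixels'].astype(np.uint8); c=max(cv2.findContours(m,0,2)[0],key=cv2.contourArea)[:,0]
        # project predicted rim circle
        im=cv2.resize(p['img'][100:270,220:400,::-1],None,fx=4,fy=4,interpolation=cv2.INTER_CUBIC)
        from scipy.optimize import least_squares
        t=np.linspace(0,2*np.pi,90)
        # rim contour: use bottom/right half points of the contour
        cen=c.mean(0)
        def circ(q): return w2p(p,np.c_[q[0]+.076*np.cos(t),q[1]+.076*np.sin(t),np.full(90,zb+.056)])
        from scipy.spatial import cKDTree
        def f(q):
            d=cKDTree(c).query(circ(q))[0]; return np.minimum(d,3)
        s=least_squares(f,[.565,-.2],diff_step=1e-3,loss='soft_l1'); print(zb,s.x,np.median(f(s.x)))
        for P in circ(s.x): cv2.circle(im,tuple(map(int,(P-[220,100])*4+2)),1,(0,0,255),-1)
        cv2.imwrite(f'pics/t2_{int(zb*1000)}.png',im)
for t in('salt_cellar','jar','tongs_a'): print(t,[(round(r['confidence'],2),np.round(r['point'],3)) for r in spotter.spot_in(p,t)])
```

```text
t 23.75 p [ 0.5734 -0.2055  0.2216] r [ 1.7992e+02 -1.0000e-02  6.5000e+00] g [-0.0349 -0.0729] F [-0.3  0.6 -4.3] op 0.0149 q [-20.  13.  17.  94.  -0.  64.]
[ 0.57087114 -0.20500844]
0.11 [ 0.57171545 -0.20094788] 1.1002438362773277
0.114 [ 0.57389092 -0.19967153] 1.1431860439299921
salt_cellar [(0.7, array([ 0.442, -0.43 ,  0.059]))]
jar [(0.69, array([0.701, 0.28 , 0.113]))]
tongs_a [(0.66, array([ 0.628, -0.45 ,  0.011])), (0.6, array([ 0.76 , -0.129,  0.015]))]
```

View pics/t2_114.png

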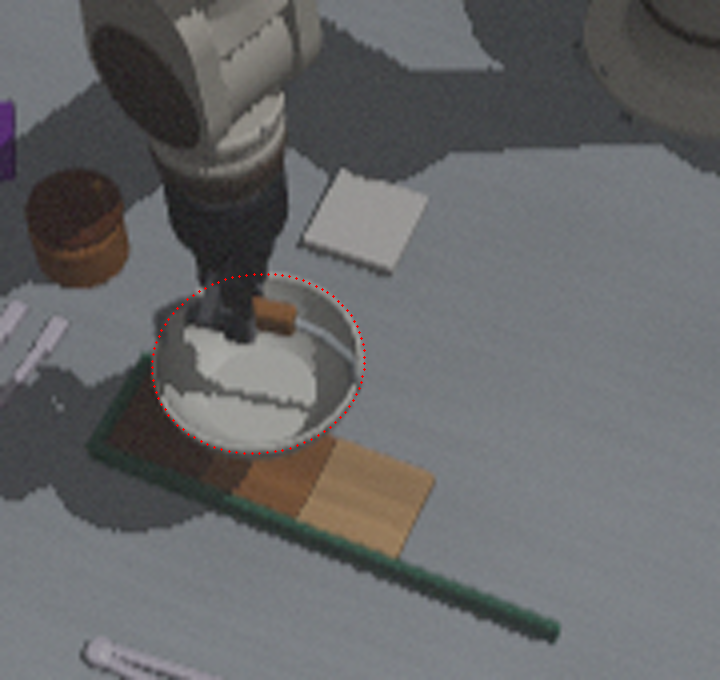

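Request:
{"method": "play_rows", "body": {
  "rows": [
    [1,[0,0.3,0],[0,0,0]],
    [1,[0,0,0],[0,0,0]],
    [1,[0,0,0],[0,0,0]],
    [1,[0,0,0],[0,0,0]],
    [1,[0,0,0],[0,0,0]],
    [1,[0,0,0],[0,0,0]]
  ]
}}

```text
time: 24.65
ee_pos: [0.5736, -0.2088, 0.2219]
tcp_rot: [179.9, -0.0, 6.5]
wrist_force: [-0.5, 0.6, -3.1]
opening: 0.0148
```

Run:
```python
from h import *
st(); print(np.abs(get_obs()['qd']).max()); print(job_done()); st()
```

```text
t 24.65 p [ 0.5736 -0.2088  0.2219] r [ 1.799e+02 -4.000e-02  6.490e+00] g [-0.0346 -0.0762] F [-0.5  0.6 -3.1] op 0.0148 q [-20.  13.  17.  94.  -0.  64.]
0.08233751603692425
the job is handed in; nothing more can be done
None
the job is handed in; nothing more can be done
```

I pushed the three coasters into a tight row against the lip and the end stop. Then I lifted the bowl by its grip and handed in at 24.65 s, still holding it over the middle of the row. No verdict was reported.

- **Row:** In the top picture taken just after the row was made, the coaster centres lie 42.5, 127.4 and 212.4 mm from the stop, against an ideal 42.5, 127.5 and 212.5. They are about 42 mm from the lip. I did not re-measure the row at the end; the last picture shows the visible part unchanged.
- **Bowl:** A circle fitted to the rim in the scene picture put the bowl about 5 mm from the row's middle. I then shifted it about 3 mm towards the middle. The tool is tilted about 0.1°, and from the tool height the underside is about 100 mm above the coasters. The arm was practically still and the fingers were closed on the grip (opening 15 mm).
- **Bystanders:** The salt cellar, jar and both tongs were found within about 4 mm of where they started.
- **Disagreements:**
  - The top camera reads about 5 mm low in x compared with the scene camera and the pushing contacts. I used the latter two to place the bowl.
  - The scene camera put the coasters 45 to 47 mm from the lip. That is close to the 47.5 mm limit, but the lip hides part of their edge from there.
  - The coaster angle from the box fit differed between cameras (−0.4° to 2.6°). By eye, the row's front edge is within about 0.4° of the lip.

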